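# Load a power board into the spring-jawed board holder

## Robot

A 6-joint arm with a two-finger parallel gripper is mounted at the origin on a cart in front of the work surface, level with it; the furniture and walls round the work are solid. World frame = base frame: x ahead of the robot, y to its left, z up, the work surface at z = 0. Lengths are in mm, angles in rad, forces in N, time in s.
With the tool pointing down it reaches from about 275 to 1000 mm from the base axis. Payload 8.4 kg.
Tool frame: the origin (TCP) lies midway between the tips of the shut fingers; the grasp point (between the pads) lies 19 mm behind it; z points along the fingers, y is the line along which they close (so a half turn about z gives the same grasp; the last joint's range is limited). The gripper opens to 85 mm and grips with 20 to 120 N. Pads are 22 mm wide; open, the fingers measure 114 mm over their backs; the gripper's body (76 mm by 85 mm) begins 54 mm behind the grasp point. The pads swing forward as they close: fully open they stand 13 mm farther back than shut.
Start: joints at [1.186, 0.353, 1.633, -0, 1.155, -0.002], TCP at [233.448, 579.767, 231.281] pointing down, gripper open.
Joint ranges: [-2.63, 2.63], [-0.92, 2.1], [0.06, 2.66], [-1.3, 4.44], [0, 2.69], [-3.02, 3.02]. Speed limits (rad/s): [2.22, 2.22, 2.79, 3.14, 3.14, 3.14].

## Interface

Orientations are given as [roll, pitch, yaw] about the fixed x, y, z axes, in that order (R = Rz(yaw) Ry(pitch) Rx(roll)).
In Python, from rig import r gives the robot as it stands.
- The arm moves only by the tool servo_tool, never from a script. Its argument "deltas" is a list of rows, each an object of numbers: "x", "y", "z": the shift along the world's x, y, z in mm; "rx", "ry", "rz": the turn, a rotation vector about the world's x, y, z in rad; "gripper": the gripper's target within -1 to 1 (fully open at 1, half-way at 0, shut at -1). A call has 1 to 10 rows; each row is the pose to reach, as a shift and turn from the pose commanded when the call began; what a row does not reach only later rows make up. A row lasts 1/10 s, in which the tool goes at most 50 mm and 8.59 degrees, less where a joint would pass 70% of its speed; a pose out of reach is approached as far as the arm can. A call with a gripper value outside its range is refused whole. The fingers move at their own pace and stop on an object; "newtons" is the grip in N (left out, the last holds). Time passes only in rows, so rows that repeat a pose let the fingers close. It gives the time, the measured TCP pose, the force, the opening and the grip force at its end, in the units of the state.
- r.sense(): the state, without advancing time (a new reading comes with each control period).
- r.grab_frame(name): name is "scene" or "top" or "wrist"; returns the picture (400x640x3 uint8, blue, green, red); there is no depth.
- r.camera_params(name): a dict with "mtx" (3x3 intrinsics, pixels), "eye" and "orientation" of the camera in the world. Camera axes: x right, y down, z forward; pixel columns grow to the right and rows downward; lengths in mm; the calibration is good to about 2 mm. A picture is of the moment at which its call begins: read the wrist's pose just before it. camera_params takes no time and is no camera call; for the wrist camera it gives the pose at the moment of the call.
- r.sign_off(): hands the job in; it is judged then, once.
Trained networks look in the newest picture that a camera, given by its name, has taken for a name from the list of things; names that differ only in an ending like _2 or _b are one class to them, and where a whole thing is asked for, a point or a joint stands for the part that bears it (a point fixed in the world has none). Each returns a list of dicts, best first, with "conf" (0 to 1); they miss things now and then, are a little off and sometimes report something else, mostly with a low value. They report only what shows in the picture. A call takes as long as a camera call. They do not tell look-alikes from the thing itself.
- r.recognise(name, camera): "box" ([left, top, width, height] in pixels, round what is visible of it).
The state is a dict: "clock": time; "qpos": joint angles; "qvel": joint speeds; "joint_efforts": joint torques, N m; "eef_pos": TCP position; "tcp_rot": TCP orientation; "contact_force": force on the tool from outside, world axes, zero at the start; "wrist_torque": the same for the moment, N m; "opening": opening from 0.0 (shut) to 1.0 (fully open); "grasp_force": force on a finger pad.
Only numpy, scipy, OpenCV 4.12 (cv2) and the standard library are available. Lean on these libraries where they do the work, as an engineer would, in place of code of your own. Each camera call takes 0.05 s, during which the arm holds its last target. There are 200 camera calls.

## Task

The holder on the bench is already tilted for soldering: load the power board into it, components facing outwards and central across the jaws, either way round. Take the board by its two long edges, push one end under the lip of the upper, sprung jaw until the other end can drop behind the lip of the lower, fixed jaw, then ease back and keep hold until you feel that the spring alone has closed both jaws on it (neither holding it off the lower jaw nor pressing it in), and only then let go. Do not force it against the jaw's end stop, and leave the other things on the bench where they are.

Things in the scene. Friction and masses are not known exactly. Their poses are not given: they have to be found in the camera images.
- board_centre (a point): power board: components on an aluminium plate of 120 (its x) x 64 (its y) x 5 mm, 0.13 to 0.25 kg. Point: centre of the 5 mm plate, 10.5 mm above the bench while the board lies there; z points out of the component side. Grip the bare long edges (64 mm apart), which stand 8 to 13 mm above the bench. Components rise up to 17 mm above the plate, 4 mm or more in from the long edges.
- board_standoff (a point): tip of one of the four brass stand-offs (6 mm thick, 8 mm long) under the plate, at 36 mm from the plate's centre along x and 24 mm along y; the others are its mirror images. The last 20 mm at each end of the plate are clear of them underneath, the last 10 mm on top are bare.
- holder: black round foot of the blue board holder, 112 mm diameter, fixed to the bench; origin under its centre. The head above it leans back about a level pivot 75 mm above the bench, so that its lower jaw is nearer the robot, at -x of the foot. The ledges of both jaws lie in one plane, 34 mm off the pivot axis.
- low_groove (a point): lower, fixed jaw, 56 mm wide. Frame of the head: x up the slope to the upper jaw, y across the jaws, z square out of the slope. Point: bottom of its groove (where the board's end finally stops), on the ledge under it, mid-width. Beside the head's 56 mm there is free space for fingers.
- low_lip (a point): inner edge of the lower jaw's lip, 5.5 mm up the slope from the groove's bottom, level with the lip's top, 11.5 mm off the ledge. The lip slopes: its underside is 6.5 mm off the ledge at the groove's bottom and 9 mm at this edge. The ledge reaches 15 mm from the groove's bottom, so 9 mm of it lie open beyond the lip.
- sprung_groove (a point): upper, sprung jaw, the mirror image of the lower one (same ledge, lip and heights, mouth facing down the slope), same frame directions. Point: bottom of its groove on its ledge, mid-width. Empty, it stands 113 mm up the slope from the lower groove, 7 mm too near for the board.
- sprung_jaw (a joint): travel of the upper jaw up the slope, m: 0 empty, 0.007 with the board seated, end stop at 0.0155. Spring: 5 N at 0, 10 N at 0.007, 16 N at the stop, so the board slips or gives a little in the grip. With the board's end at the bottom of the upper groove, its lower end clears the lower lip from about 0.0125 on.
- holder_head (a joint): lean of the holder's head, rad, 0 = level, more = steeper; clamped and stiff, somewhere between 0.56 and 0.72.
- white_box: bystander: slim white drive enclosure, 153x76x28 mm, origin under its centre
- air_blower: bystander: green bulb-shaped air blower, 130 mm long, 52 mm high, origin under its centre
- parts_box: bystander: blue parts box with clear lid, 119x165x34 mm, origin under its centre
- cutters: bystander: side cutters with red handles, 123 mm long, origin under the centre
- flux_jar: bystander: small orange jar, 38 mm diameter, 33 mm high, origin under its centre
There are look-alikes about, which are no part of the job. There is more than one size of the part that bears board_centre; the job needs the larger.

How it is judged:
By the outcome, as a careful person would: the job done as asked, in the order asked, and still so for the second after the job is handed in, with the robot touching nothing.
It also fails if it takes over 58 s, if anything falls off the work surface, if the arm or the gripper's body presses on something with over 40 N, if the wrist force passes 120 N, or if a joint passes its speed limit or range.

## Working session

There is one attempt and no reset: what is moved stays moved. The work goes in short steps, Python scripts to look and compute and a tool call to move; the robot and the scene stay as the last step left them, time stands still between calls to the robot, and variables do not carry over. Pictures are saved under pics/ and viewed, at most 10 in all, crops included, and the job is handed in when it is done.

Besides the shell and the picture viewer there is one more tool, called after ">>>" by a JSON object that holds its "op" and its "data", one argument or row to a line. servo_tool: Moves the arm, as the interface text tells. Its arguments: {"type":"object","properties":{"deltas":{"type":"array","items":{"type":"object","properties":{"x":{"type":"number"},"y":{"type":"number"},"z":{"type":"number"},"rx":{"type":"number"},"ry":{"type":"number"},"rz":{"type":"number"},"gripper":{"type":"number"}}}},"newtons":{"type":"number"}},"required":["deltas"]}

```bash
mkdir -p pics; ls; python3 - <<'E'
from rig import r
import cv2,numpy as np
s=r.sense();print(s)
for n in("scene","top"):
    im=r.grab_frame(n);cv2.imwrite(f"pics/{n}0.png",im)
    p=r.camera_params(n);print(n,p)
    for k in("board_centre","holder","low_groove","sprung_groove","low_lip","board_standoff"):
        print(k,[(d["box"],round(d["conf"],2)) for d in r.recognise(k,n)][:4])
E
```

```text
pics
{'clock': 0.0, 'qpos': array([ 1.18560272e+00,  3.53682827e-01,  1.63418702e+00, -6.07922838e-06,
        1.15518903e+00, -2.43265779e-03]), 'qvel': array([-0.00023519,  0.0009603 , -0.00128272,  0.00027951, -0.00052067,
       -0.0001665 ]), 'joint_efforts': array([ 2.62518970e-04, -6.05251265e+01, -3.42063975e+01,  1.48395579e-04,
        9.47505527e-03, -1.24887688e-05]), 'eef_pos': array([233.25741828, 579.2957046 , 230.51739657]), 'tcp_rot': array([-3.14012642e+00,  1.99127862e-06,  2.75883416e+00]), 'contact_force': array([ 0.1693788 , -0.37579756, -0.29742199]), 'wrist_torque': array([-0.02579289,  0.01465986, -0.03937664]), 'grasp_force': 0.0, 'opening': 0.9997459197604655}
scene {'mtx': array([[398.33268828,   0.        , 319.91561528],
       [  0.        , 398.33268828, 203.6723199 ],
       [  0.        ,   0.        ,   1.        ]]), 'eye': array([-125.66825754, -389.89353139,  609.19457774]), 'orientation': array([-2.17171349,  0.00805778, -1.03949167])}
board_centre [([275.8, 202.9, 29.9, 22.5], 0.94), ([209.7, 197.4, 39.5, 33.9], 0.57)]
holder [([319.9, 154.2, 6
[... 284 characters left out ...]
]
top {'mtx': array([[393.20552937,   0.        , 318.9793934 ],
       [  0.        , 393.20552937, 199.81277145],
       [  0.        ,   0.        ,   1.        ]]), 'eye': array([ 361.50936439,   -1.6244402 , 1130.40581711]), 'orientation': array([-2.96315627e+00, -2.51699178e-04, -1.57708760e+00])}
board_centre [([276.5, 190.1, 19.9, 30.3], 0.96), ([219.7, 212.3, 38.6, 44.7], 0.55)]
holder [([321.2, 152.5, 33.4, 68.1], 0.6)]
low_groove [([323.8, 148.3, 33.0, 74.0], 0.64)]
sprung_groove [([330.5, 162.1, 20.6, 17.5], 0.55)]
low_lip [([321.2, 147.4, 36.5, 71.8], 0.61), ([221.3, 208.2, 33.2, 46.0], 0.45)]
board_standoff [([273.6, 187.9, 22.0, 30.7], 0.8), ([221.4, 210.3, 36.1, 45.3], 0.77)]
```

```bash
python3 - <<'E'
import cv2,numpy as np
a=cv2.imread("pics/top0.png")[120:300,170:410];b=cv2.imread("pics/scene0.png")[130:310,180:420]
c=np.vstack([cv2.resize(a,(800,600))[:, :]]);cv2.imwrite("pics/topc.png",c)
cv2.imwrite("pics/scenec.png",cv2.resize(b,(800,600),interpolation=cv2.INTER_CUBIC))
E
```

```text
(no output)
```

View pics/topc.png

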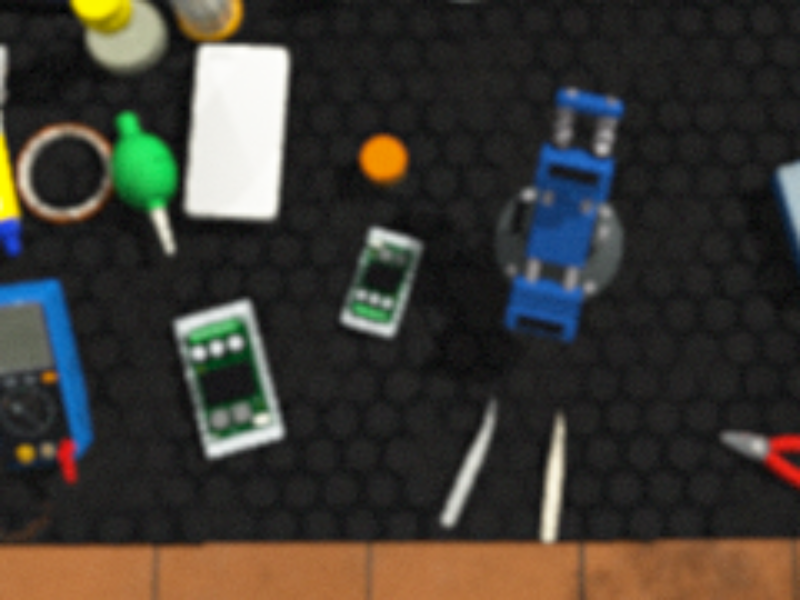

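View pics/scenec.png

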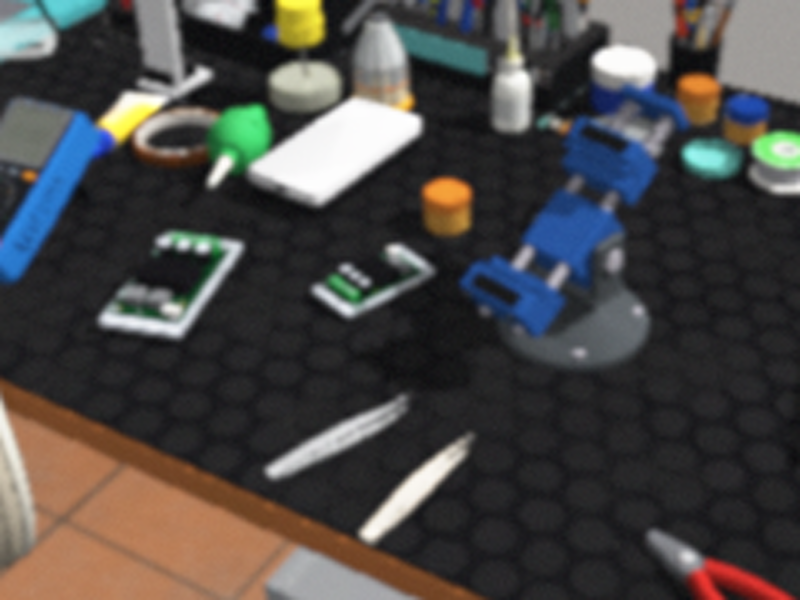

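The boards are the large one at top px (239,233), about 120x64 mm, and the small one at (285,205), about 80x45 mm. The large one fits. The holder's lower jaw is at crop (540,322) and its upper jaw at (590,100), leaning back along +x. Next I'll measure these from the top and scene views.

```bash
cat > h.py <<'E'
import numpy as np,cv2
from scipy.spatial.transform import Rotation as Ro
from rig import r
def rot(o): return Ro.from_euler('xyz',o).as_matrix()
def bp(p,uv,z):
    d=rot(p["orientation"])@np.linalg.inv(p["mtx"])@np.array([*uv,1.]); e=np.asarray(p["eye"])
    return e+d*(z-e[2])/d[2]
def proj(p,X):
    c=(np.atleast_2d(X)-p["eye"])@rot(p["orientation"]); c=c@np.asarray(p["mtx"]).T
    return c[:,:2]/c[:,2:]
E
python3 - <<'E'
from h import *
im=cv2.imread("pics/top0.png");p=r.camera_params("top")
hsv=cv2.cvtColor(im,cv2.COLOR_BGR2HSV)
print("img",im.shape)
m=((hsv[...,2]>95)).astype(np.uint8);m[:,:218]=0;m[:207]=0;m[262:]=0;m[:,262:]=0
c=max(cv2.findContours(m,cv2.RETR_EXTERNAL,cv2.CHAIN_APPROX_NONE)[0],key=cv2.contourArea)
W=np.array([bp(p,q[0],13)[:2] for q in c],np.float32)
print(cv2.minAreaRect(W),cv2.boxPoints(cv2.minAreaRect(W)))
mb=((hsv[...,0]>100)&(hsv[...,0]<125)&(hsv[...,1]>120)&(hsv[...,2]>60)).astype(np.uint8);mb[:,:300]=0;mb[:,370:]=0;mb[240:]=0
ys,xs=np.nonzero(mb);print(xs.min(),xs.max(),ys.min(),ys.max())
for uv in((332,217),(347,150),(337.5,193)):print(uv,bp(p,uv,30),bp(p,uv,60),bp(p,uv,140),bp(p,uv,0))
w=r.camera_params("wrist");s=r.sense();R=rot(s["tcp_rot"])
print(w["mtx"]);print("cam in tcp",R.T@(w["eye"]-s["eef_pos"]),R.T@rot(w["orientation"]))
E
```

```text
img (400, 640, 3)
((468.83367919921875, 227.2901611328125), (124.87944793701172, 69.27886962890625), 15.915033340454102) [[399.28876 243.48015]
 [418.28583 176.8568 ]
 [538.3786  211.10017]
 [519.38153 277.7235 ]]
321 357 146 222
(332, 217) [510.46260826 -39.57668907  30.        ] [506.40174522 -38.54200946  60.        ] [495.5727771  -35.78286382 140.        ] [514.5234713  -40.61136869   0.        ]
(347, 150) [706.76113692 -85.62207357  30.        ] [697.34865198 -83.33207386  60.        ] [672.24869216 -77.22540797 140.        ] [716.17362185 -87.91207328   0.        ]
(337.5, 193) [579.38458448 -56.10602078  30.        ] [573.44472438 -54.62070746  60.        ] [557.60509746 -50.65987194 140.        ] [585.32444457 -57.5913341    0.        ]
[[345.45230138   0.         322.87203064]
 [  0.         345.45230138 199.62893245]
 [  0.           0.           1.        ]]
cam in tcp [  75.20533053    0.1995513  -142.38149758] [[ 1.05029988e-03 -9.55877318e-01 -2.93764277e-01]
 [ 9.99999421e-01  9.35561670e-04  5.31096192e-04]
 [-2.32828206e-04 -2.93764665e-01  9.55877747e-01]]
```

>>> {"op": "servo_tool", "data": {
  "deltas": [
    {"x": 236, "y": -352, "z": -40, "rz": 0.648},
    {"x": 236, "y": -352, "z": -40, "rz": 0.648},
    {"x": 236, "y": -352, "z": -40, "rz": 0.648},
    {"x": 236, "y": -352, "z": -40, "rz": 0.648},
    {"x": 236, "y": -352, "z": -40, "rz": 0.648},
    {"x": 236, "y": -352, "z": -40, "rz": 0.648},
    {"x": 236, "y": -352, "z": -40, "rz": 0.648},
    {"x": 236, "y": -352, "z": -40, "rz": 0.648},
    {"x": 236, "y": -352, "z": -40, "rz": 0.648},
    {"x": 236, "y": -352, "z": -40, "rz": 0.648}
  ]
}}

```text
invalid input
```

>>> {"op": "servo_tool", "data": {
  "deltas": [
    {"x": 236, "y": -352, "z": -40, "rx": 0, "ry": 0, "rz": 0.648, "gripper": 1},
    {"x": 236, "y": -352, "z": -40, "rx": 0, "ry": 0, "rz": 0.648, "gripper": 1},
    {"x": 236, "y": -352, "z": -40, "rx": 0, "ry": 0, "rz": 0.648, "gripper": 1},
    {"x": 236, "y": -352, "z": -40, "rx": 0, "ry": 0, "rz": 0.648, "gripper": 1},
    {"x": 236, "y": -352, "z": -40, "rx": 0, "ry": 0, "rz": 0.648, "gripper": 1},
    {"x": 236, "y": -352, "z": -40, "rx": 0, "ry": 0, "rz": 0.648, "gripper": 1},
    {"x": 236, "y": -352, "z": -40, "rx": 0, "ry": 0, "rz": 0.648, "gripper": 1},
    {"x": 236, "y": -352, "z": -40, "rx": 0, "ry": 0, "rz": 0.648, "gripper": 1},
    {"x": 236, "y": -352, "z": -40, "rx": 0, "ry": 0, "rz": 0.648, "gripper": 1},
    {"x": 236, "y": -352, "z": -40, "rx": 0, "ry": 0, "rz": 0.648, "gripper": 1}
  ],
  "newtons": 40
}}

```text
clock: 1.7
eef_pos: [471.2, 224.7, 191.0]
tcp_rot: [-3.141, 0.0, -2.88]
contact_force: [-0.2, 0.4, 0.1]
opening: 1.003
grasp_force: 0.0
```

```bash
python3 - <<'E'
from h import *
import json
p=r.camera_params("wrist");im=r.grab_frame("wrist");cv2.imwrite("pics/w1.png",im)
print(r.sense()["eef_pos"],r.sense()["tcp_rot"])
np.savez("w1",**{k:p[k] for k in p})
hsv=cv2.cvtColor(im,cv2.COLOR_BGR2HSV)
print([(d["box"],round(d["conf"],2)) for d in r.recognise("board_centre","wrist")])
X=np.array([[469,227,13.]]);print(proj(p,X))
E
```

```text
[470.26382606 226.22428908 191.1888757 ] [-3.14152326e+00 -1.19436479e-04 -2.87982683e+00]
[([292.2, 108.9, 67.7, 127.7], 0.89), ([140.2, 172.1, 77.9, 88.7], 0.61)]
[[325.49359271 174.41902764]]
```

View pics/w1.png

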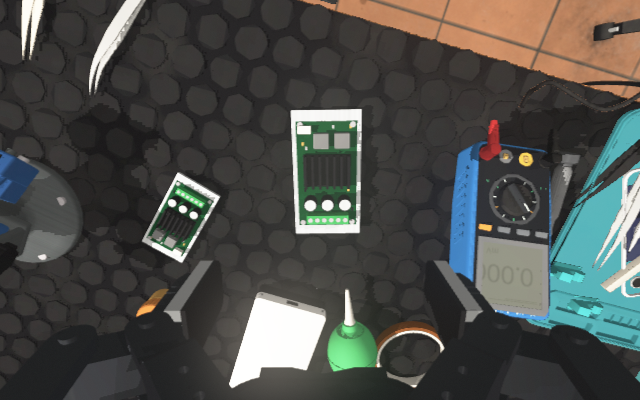

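The wrist view shows the large board centred at (327,172) and the small one at (181,217). The large one is clearly the job's board. Its edges can be measured from here.

```bash
python3 - <<'E'
from h import *
p=dict(np.load("w1.npz"));im=cv2.imread("pics/w1.png");hsv=cv2.cvtColor(im,cv2.COLOR_BGR2HSV)
m=((hsv[...,2]>120)).astype(np.uint8);k=np.zeros_like(m);k[100:245,280:375]=1;m*=k
m=cv2.morphologyEx(m,cv2.MORPH_CLOSE,np.ones((9,9)))
c=max(cv2.findContours(m,cv2.RETR_EXTERNAL,cv2.CHAIN_APPROX_NONE)[0],key=cv2.contourArea)
W=np.array([bp(p,q[0],13)[:2] for q in c],np.float32)
print(cv2.minAreaRect(W),cv2.minAreaRect(c))
E
```

```text
((468.87158203125, 227.97677612304688), (120.2248764038086, 64.58246612548828), 15.998559951782227) ((325.5, 171.0), (124.0, 71.0), 90.0)
```

```bash
cat >> h.py <<'E'
def headR(L,phi):
    xh=np.array([np.cos(L)*np.cos(phi),np.cos(L)*np.sin(phi),np.sin(L)]);yh=np.array([-np.sin(phi),np.cos(phi),0])
    return np.column_stack([xh,yh,np.cross(xh,yh)])
def toolR(L,phi):   # tool x down the slope, z into the slope
    H=headR(L,phi);return np.column_stack([-H[:,0],H[:,1],-H[:,2]])
def delta(p1,R1):
    s=r.sense();R0=rot(s["tcp_rot"])
    return np.round(p1-s["eef_pos"],1),np.round(Ro.from_matrix(R1@R0.T).as_rotvec(),4),s["eef_pos"]
E
python3 - <<'E'
from h import *
print(delta(np.array([501,-37,195]),toolR(.64,np.radians(-14))))
E
```

```text
(array([  31.4, -264.3,    3.7]), array([ 0.0058, -0.6469, -0.49  ]), array([469.64152234, 227.32483153, 191.26765296]))
```

>>> {"op": "servo_tool", "data": {
  "deltas": [
    {"x": 31, "y": -264, "z": 4, "rx": 0.006, "ry": -0.647, "rz": -0.49, "gripper": 1},
    {"x": 31, "y": -264, "z": 4, "rx": 0.006, "ry": -0.647, "rz": -0.49, "gripper": 1},
    {"x": 31, "y": -264, "z": 4, "rx": 0.006, "ry": -0.647, "rz": -0.49, "gripper": 1},
    {"x": 31, "y": -264, "z": 4, "rx": 0.006, "ry": -0.647, "rz": -0.49, "gripper": 1},
    {"x": 31, "y": -264, "z": 4, "rx": 0.006, "ry": -0.647, "rz": -0.49, "gripper": 1},
    {"x": 31, "y": -264, "z": 4, "rx": 0.006, "ry": -0.647, "rz": -0.49, "gripper": 1},
    {"x": 31, "y": -264, "z": 4, "rx": 0.006, "ry": -0.647, "rz": -0.49, "gripper": 1},
    {"x": 31, "y": -264, "z": 4, "rx": 0.006, "ry": -0.647, "rz": -0.49, "gripper": 1}
  ]
}}

```text
clock: 2.6
eef_pos: [500.6, -35.4, 195.5]
tcp_rot: [-3.14, 0.64, 2.902]
contact_force: [1.4, -0.3, -0.1]
opening: 0.998
grasp_force: 0.0
```

```bash
python3 - <<'E'
from h import *
r.grab_frame("wrist")
p=r.camera_params("wrist");im=r.grab_frame("wrist");cv2.imwrite("pics/w2.png",im)
s=r.sense();print(s["clock"],s["eef_pos"],s["tcp_rot"],s["qpos"].round(2))
np.savez("w2",**{k:p[k] for k in p})
cv2.imwrite("pics/w2c.png",cv2.resize(im[60:330,150:510],(800,600),interpolation=cv2.INTER_CUBIC))
for k in("low_groove","sprung_groove","holder"):print(k,[(d["box"],round(d["conf"],2)) for d in r.recognise(k,"wrist")])
E
```

```text
2.7 [501.42622165 -34.94293717 195.93856059] [-3.14036056  0.64046708  2.90162512] [ 0.04 -0.01  2.37 -0.81  0.23 -0.55]
low_groove [([279.7, 80.3, 82.5, 228.7], 0.78)]
sprung_groove [([291.8, 225.8, 66.2, 60.2], 0.58)]
holder [([266.3, 77.4, 113.9, 238.6], 0.68)]
```

View pics/w2.png

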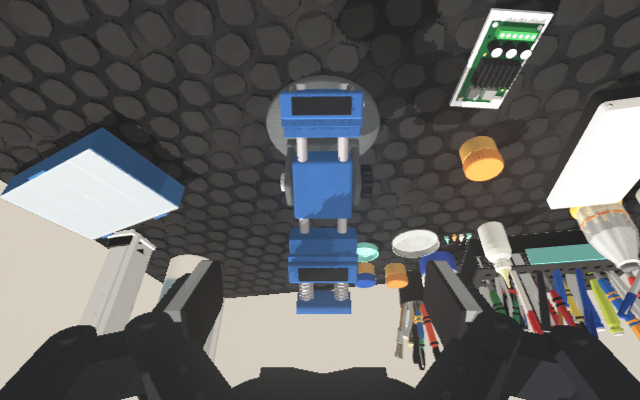

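The wrist view shows the head from its front. The lower jaw is at (320,110), the upper sprung jaw at (322,255), and it looks well squared. I'll enlarge it to pick exact edges.

```bash
python3 - <<'E'
import cv2
im=cv2.imread("pics/w2.png")
c=cv2.resize(im[75:155,270:376],None,fx=7.5,fy=7.5,interpolation=cv2.INTER_CUBIC);cv2.imwrite("pics/w2low.png",c)
c=cv2.resize(im[222:322,270:376],None,fx=6,fy=6,interpolation=cv2.INTER_CUBIC);cv2.imwrite("pics/w2up.png",c)
E
```

```text
(no output)
```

View pics/w2low.png

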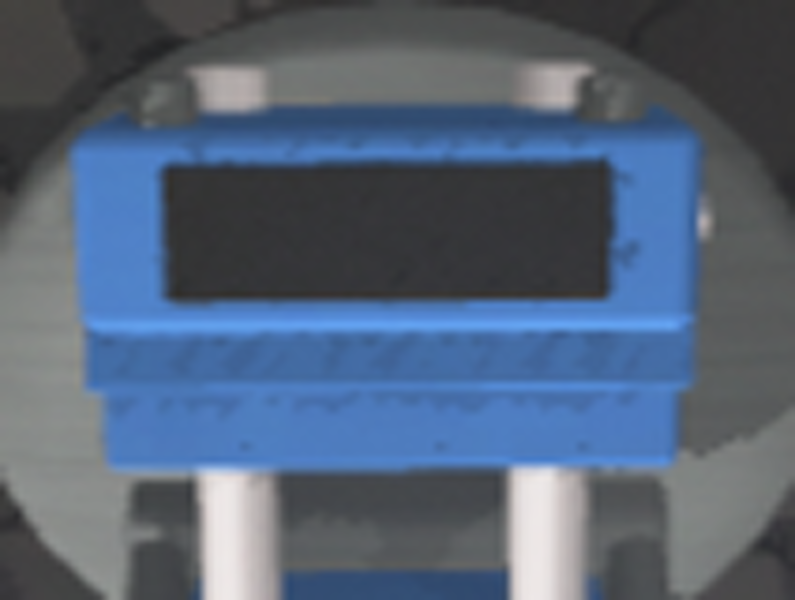

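View pics/w2up.png

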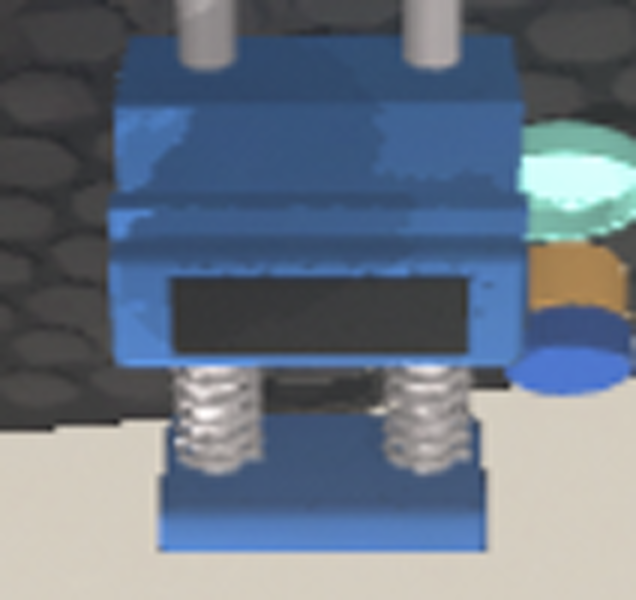

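```bash
cat > fit.py <<'E'
from h import *
from scipy.optimize import least_squares
p=dict(np.load("w2.npz"))
lo=lambda u,v:(270+(u+.5)/7.5-.5,75+(v+.5)/7.5-.5)
up=lambda u,v:(270+(u+.5)/6-.5,222+(v+.5)/6-.5)
M=np.array([[5.5,-28,11.5],[5.5,28,11.5],[15,-28,0],[15,28,0],[98,-28,0],[98,28,0],[107.5,-28,11.5],[107.5,28,11.5]])
U=np.array([lo(88,388),lo(692,388),lo(107,466),lo(675,466),up(115,103),up(522,103),up(108,208),up(527,208)])
def world(q,M): return q[:3]+M@headR(q[3],q[4]).T
f=lambda q:(proj(p,world(q,M))-U).ravel()
s=least_squares(f,[520,-41,68,.64,-.244],x_scale=[1,1,1,.01,.01],loss='soft_l1')
q=s.x
if __name__=="__main__":
    print(q.round(3),"phi deg",np.degrees(q[4]));print(s.fun.reshape(-1,2).round(1))
    H=headR(q[3],q[4])
    print("cov",np.sqrt(np.diag(np.linalg.inv(s.jac.T@s.jac))).round(3))
    # pivot: along slope t where z=75
    o=q[:3]-34*H[:,2];t=(75-o[2])/H[2,0];print("pivot",o+t*H[:,0],t)
    for n in("top","scene"):
        pc=r.camera_params(n);im=cv2.imread(f"pics/{n}0.png")
        im=cv2.resize(im,None,fx=4,fy=4,interpolation=cv2.INTER_CUBIC)
        for a in proj(pc,world(q,M)):cv2.circle(im,tuple(int(v) for v in (a+.5)*4),3,(0,0,255),-1)
        c=np.mean(proj(pc,world(q,M)),0)*4;x,y=c.astype(int);cv2.imwrite(f"pics/ov_{n}.png",im[y-220:y+220,x-195:x+195])
    cv2.imwrite("pics/ov.png",np.hstack([cv2.imread("pics/ov_top.png"),cv2.imread("pics/ov_scene.png")]))
E
python3 fit.py
```

```text
[ 5.2054e+02 -4.0440e+01  6.9089e+01  5.9400e-01 -2.3200e-01] phi deg -13.299985241674962
[[ 0.1  0.1]
 [-0.  -0.4]
 [-0.   0.6]
 [ 0.3  0.2]
 [-0.5  0.1]
 [ 0.2 -0.1]
 [-0.3 -0.2]
 [ 0.3 -0.3]]
cov [2.188 0.663 2.316 0.025 0.007]
pivot [588.18427809 -56.43026232  75.        ] 60.91274303414551
```

View pics/ov.png

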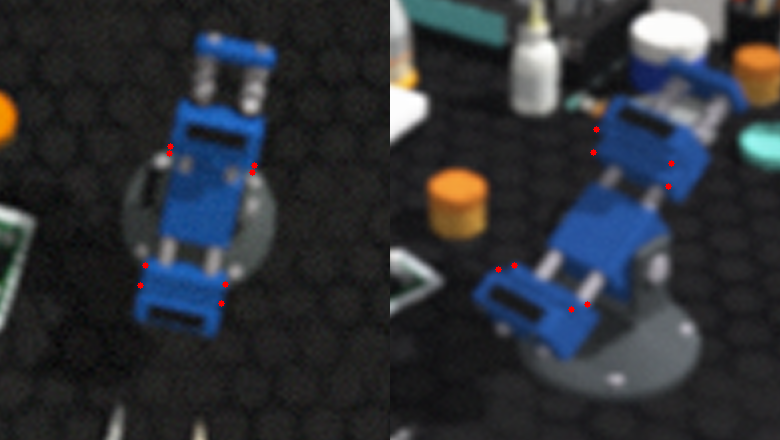

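```bash
python3 - <<'E'
from h import *
print(delta(np.array([530,-42,205]),rot([np.pi,0,np.radians(166.7)])))
E
```

```text
(array([28.8, -6.8,  9.3]), array([0.1511, 0.6224, 0.0084]), array([501.21855308, -35.2325076 , 195.6980382 ]))
```

>>> {"op": "servo_tool", "data": {
  "deltas": [
    {"x": 29, "y": -7, "z": 9, "rx": 0.151, "ry": 0.622, "rz": 0.008, "gripper": 1},
    {"x": 29, "y": -7, "z": 9, "rx": 0.151, "ry": 0.622, "rz": 0.008, "gripper": 1},
    {"x": 29, "y": -7, "z": 9, "rx": 0.151, "ry": 0.622, "rz": 0.008, "gripper": 1},
    {"x": 29, "y": -7, "z": 9, "rx": 0.151, "ry": 0.622, "rz": 0.008, "gripper": 1},
    {"x": 29, "y": -7, "z": 9, "rx": 0.151, "ry": 0.622, "rz": 0.008, "gripper": 1},
    {"x": 29, "y": -7, "z": 9, "rx": 0.151, "ry": 0.622, "rz": 0.008, "gripper": 1}
  ]
}}

```text
clock: 3.45
eef_pos: [532.1, -42.4, 205.3]
tcp_rot: [3.14, -0.003, 2.91]
contact_force: [0.6, -0.2, 0.0]
opening: 1.0
grasp_force: 0.0
```

```bash
python3 - <<'E'
from h import *
from fit import q,world,M
r.grab_frame("wrist")
p=r.camera_params("wrist");im=r.grab_frame("wrist");cv2.imwrite("pics/w3.png",im)
s=r.sense();print(s["clock"],s["eef_pos"],s["tcp_rot"],s["qpos"].round(2))
np.savez("w3",**{k:p[k] for k in p})
P=proj(p,world(q,M));print(P.round(1))
a=P.mean(0);x0=int(a[0]-65);y0=int(a[1]-65);f=5
c=cv2.resize(im[y0:y0+120,x0:x0+130],None,fx=f,fy=f,interpolation=cv2.INTER_CUBIC)
for u in P:cv2.circle(c,tuple(int(v) for v in ((u-(x0,y0)+.5)*f)),2,(0,0,255),-1)
print(x0,y0);cv2.imwrite("pics/w3c.png",c)
E
```

```text
3.55 [531.51776699 -42.84919252 204.15314765] [ 3.14144662e+00 -3.96296256e-04  2.90870856e+00] [-0.08  0.24  1.86  0.    1.04 -1.42]
[[286.  175.4]
 [357.1 175.5]
 [287.  191.5]
 [356.1 191.6]
 [283.6 298. ]
 [359.2 298. ]
 [281.4 311.7]
 [361.4 311.7]]
256 179
```

View pics/w3c.png

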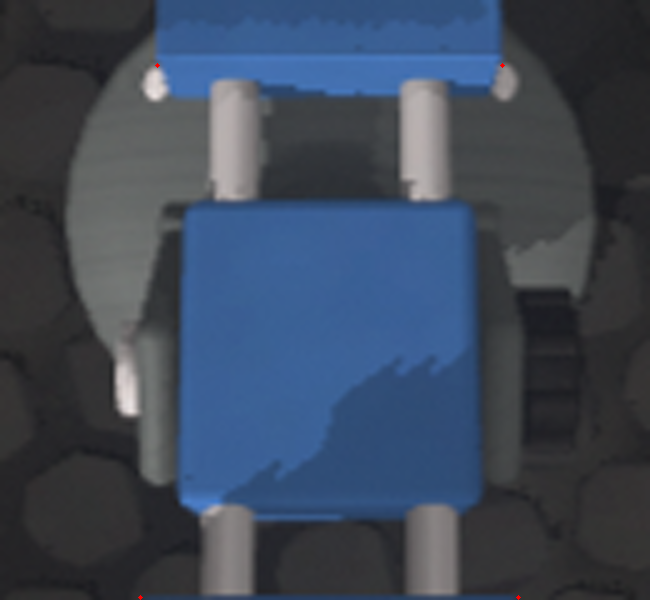

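```bash
python3 - <<'E'
import cv2,numpy as np
im=cv2.imread("pics/w3.png").astype(int)
prof=im[:,306:312].mean(1); 
print("w3 col309");print([(y,*prof[y].astype(int)) for y in list(range(140,202))+list(range(290,350))])
for y in(170,196,325):
    row=im[y,265:380];print(y,[(265+i,int(row[i][0]),int(row[i][2])) for i in list(range(8,30))+list(range(85,105))])
E
```

```text
w3 col309
[(140, np.int64(50), np.int64(50), np.int64(51)), (141, np.int64(50), np.int64(50), np.int64(51)), (142, np.int64(50), np.int64(50), np.int64(50)), (143, np.int64(49), np.int64(49), np.int64(49)), (144, np.int64(49), np.int64(48), np.int64(49)), (145, np.int64(47), np.int64(45), np.int64(45)), (146, np.int64(67), np.int64(51), np.int64(41)), (147, np.int64(119), np.int64(78), np.int64(48)), (148, np.int64(109), np.int64(72), np.int64(46)), (149, np.int64(55), np.int64(44), np.int64(38)), (150, np.int64(40), np.int64(38), np.int64(37)), (151, np.int64(41), np.int64(38), np.int64(37)), (152, np.int64(40), np.int64(37), np.int64(37)), (153, np.int64(41), np.int64(37), np.int64(37)), (154, np.int64(41), np.int64(38), np.int64(37)), (155, np.int64(40), np.int64(37), np.int64(36)), (156, np.int64(41), np.int64(38), np.int64(36)), (157, np.int64(42), np.int64(38), np.int64(37)), (158, np.int64(42), np.int64(39), np.int64(37)), (159, np.int64(42), np.int64(39), np.int64(37)), (160, np.int64(42), np.int64(39), np.int64(37)), (161, np.int64(41), np.int64(38), np.int64(37)), (162, np.
[... 6240 characters left out ...]
7, 51, 47), (368, 41, 35), (369, 39, 34)]
325 [(273, 39, 37), (274, 43, 42), (275, 48, 48), (276, 48, 48), (277, 48, 48), (278, 48, 48), (279, 49, 49), (280, 47, 49), (281, 126, 56), (282, 150, 58), (283, 147, 57), (284, 144, 56), (285, 144, 56), (286, 145, 57), (287, 145, 57), (288, 146, 56), (289, 147, 56), (290, 147, 57), (291, 146, 56), (292, 146, 56), (293, 115, 48), (294, 89, 41), (350, 93, 41), (351, 112, 45), (352, 137, 54), (353, 146, 57), (354, 146, 57), (355, 146, 57), (356, 147, 58), (357, 145, 57), (358, 146, 58), (359, 146, 57), (360, 135, 53), (361, 115, 46), (362, 81, 47), (363, 56, 52), (364, 52, 52), (365, 52, 53), (366, 51, 52), (367, 51, 52), (368, 52, 53), (369, 50, 52)]
```

```bash
cat > fit2.py <<'E'
from fit import *
p3=dict(np.load("w3.npz"))
V3=np.array([173.7,173.7,189.6,189.6,297.6,297.6,311,311])
def f2(q):
    a=f(q); b=proj(p3,world(q,M)); 
    return np.r_[a,b[:,1]-V3, b[:2,0]-[285.6,356.9], b[6:,0]-[280.6,361.9]]
s2=least_squares(f2,q,x_scale=[1,1,1,.01,.01],loss='soft_l1')
q2=s2.x
if __name__=="__main__":
    print(q2.round(3));print(s2.fun.round(1))
    print("cov",np.sqrt(np.diag(np.linalg.inv(s2.jac.T@s2.jac))).round(3))
    H=headR(q2[3],q2[4]);o=q2[:3]-34*H[:,2];t=(75-o[2])/H[2,0];print("pivot",o+t*H[:,0],t)
E
python3 fit2.py
```

```text
[ 5.18594e+02 -4.00330e+01  7.10510e+01  5.77000e-01 -2.32000e-01]
[-0.5  0.1  0.3 -0.4 -0.5  0.4  0.5 -0.  -0.7  0.1  0.3 -0.1 -0.5  0.
  0.4 -0.2  0.1  0.1  0.3  0.3 -0.5 -0.5  0.1  0.1 -0.   0.5  0.6 -0.4]
cov [0.649 0.353 0.921 0.014 0.005]
pivot [585.10749238 -55.73201205  75.        ] 59.41448904233488
```

```bash
python3 - <<'E'
from h import *
print(delta(np.array([468.9,228,80]),rot([np.pi,0,np.radians(196)])))
E
```

```text
(array([ -62.6,  270.8, -124.2]), array([-1.000e-04, -4.000e-04,  5.121e-01]), array([531.51776699, -42.84919252, 204.15314765]))
```

>>> {"op": "servo_tool", "data": {
  "deltas": [
    {"x": -60.5, "y": 271.2, "z": -124.3, "rx": 0, "ry": 0, "rz": 0.512, "gripper": 1},
    {"x": -60.5, "y": 271.2, "z": -124.3, "rx": 0, "ry": 0, "rz": 0.512, "gripper": 1},
    {"x": -60.5, "y": 271.2, "z": -124.3, "rx": 0, "ry": 0, "rz": 0.512, "gripper": 1},
    {"x": -60.5, "y": 271.2, "z": -124.3, "rx": 0, "ry": 0, "rz": 0.512, "gripper": 1},
    {"x": -60.5, "y": 271.2, "z": -124.3, "rx": 0, "ry": 0, "rz": 0.512, "gripper": 1},
    {"x": -60.5, "y": 271.2, "z": -124.3, "rx": 0, "ry": 0, "rz": 0.512, "gripper": 1},
    {"x": -60.5, "y": 271.2, "z": -124.3, "rx": 0, "ry": 0, "rz": 0.512, "gripper": 1},
    {"x": -60.5, "y": 271.2, "z": -124.3, "rx": 0, "ry": 0, "rz": 0.512, "gripper": 1},
    {"x": -60.5, "y": 271.2, "z": -124.3, "rx": 0, "ry": 0, "rz": 0.512, "gripper": 1},
    {"x": -60.5, "y": 271.2, "z": -124.3, "rx": 0, "ry": 0, "rz": 0.512, "gripper": 1}
  ]
}}

```text
clock: 4.55
eef_pos: [469.4, 227.1, 80.7]
tcp_rot: [-3.14, 0.002, -2.864]
contact_force: [0.6, 1.0, 0.2]
opening: 0.995
grasp_force: 0.0
```

```bash
python3 - <<'E'
from h import *
r.grab_frame("wrist");r.grab_frame("wrist")
p=r.camera_params("wrist");im=r.grab_frame("wrist");cv2.imwrite("pics/w4.png",im)
s=r.sense();print(s["clock"],s["eef_pos"],np.degrees(s["tcp_rot"]),s["qpos"].round(2),s["contact_force"],s["wrist_torque"])
np.savez("w4",**{k:p[k] for k in p})
hsv=cv2.cvtColor(im,cv2.COLOR_BGR2HSV)
H=np.array([[np.cos(np.radians(16)),np.sin(np.radians(16))]])
c=[[468.9+sx*60*np.cos(a)-sy*32*np.sin(a),228+sx*60*np.sin(a)+sy*32*np.cos(a),13] for a in[np.radians(16)] for sx in(-1,1) for sy in(-1,1)]
P=proj(p,np.array(c));print(P.round(1))
m=((hsv[...,2]>120)).astype(np.uint8);k=np.zeros_like(m);a,b=P.min(0)-12,P.max(0)+12;k[max(0,int(a[1])):int(b[1]),int(a[0]):int(b[0])]=1;m*=k
m=cv2.morphologyEx(m,cv2.MORPH_CLOSE,np.ones((15,15)))
c=max(cv2.findContours(m,cv2.RETR_EXTERNAL,cv2.CHAIN_APPROX_NONE)[0],key=cv2.contourArea)
W=np.array([bp(p,q[0],13)[:2] for q in c],np.float32)
print(cv2.minAreaRect(W))
E
```

```text
4.7 [469.57493467 227.12630538  80.56310456] [-1.79933062e+02  7.74557972e-02 -1.64146750e+02] [ 0.45  0.39  1.98 -0.    0.77 -1.4 ] [-0.12704588 -0.05889248  1.24485318] [-0.01566083  0.01030134 -0.03470779]
[[270.1 119.1]
 [378.  118.9]
 [278.1 295.7]
 [370.1 295.6]]
((469.3294982910156, 228.0762176513672), (135.79931640625, 64.76006317138672), 16.096683502197266)
```

>>> {"op": "servo_tool", "data": {
  "deltas": [
    {"x": 0, "y": 0, "z": -45, "rx": 0, "ry": 0, "rz": 0, "gripper": 1},
    {"x": 0, "y": 0, "z": -72, "rx": 0, "ry": 0, "rz": 0, "gripper": 1},
    {"x": 0, "y": 0, "z": -81, "rx": 0, "ry": 0, "rz": 0, "gripper": 1},
    {"x": 0, "y": 0, "z": -81.5, "rx": 0, "ry": 0, "rz": 0, "gripper": 0.7},
    {"x": 0, "y": 0, "z": -81.5, "rx": 0, "ry": 0, "rz": 0, "gripper": 0.6}
  ],
  "newtons": 50
}}

```text
clock: 5.2
eef_pos: [469.7, 228.0, -0.7]
tcp_rot: [-3.14, 0.001, -2.864]
contact_force: [0.5, -0.1, 0.3]
opening: 0.802
grasp_force: 0.0
```

>>> {"op": "servo_tool", "data": {
  "deltas": [
    {"x": 0, "y": 0, "z": 0, "rx": 0, "ry": 0, "rz": 0, "gripper": 0.4},
    {"x": 0, "y": 0, "z": 0, "rx": 0, "ry": 0, "rz": 0, "gripper": -0.2},
    {"x": 0, "y": 0, "z": 0, "rx": 0, "ry": 0, "rz": 0, "gripper": -1},
    {"x": 0, "y": 0, "z": 0, "rx": 0, "ry": 0, "rz": 0, "gripper": -1},
    {"x": 0, "y": 0, "z": 0, "rx": 0, "ry": 0, "rz": 0, "gripper": -1}
  ],
  "newtons": 50
}}

```text
clock: 5.7
eef_pos: [469.9, 228.4, 0.1]
tcp_rot: [-3.141, 0.003, -2.863]
contact_force: [-1.6, -1.9, 7.8]
opening: 0.724
grasp_force: 53.9
```

>>> {"op": "servo_tool", "data": {
  "deltas": [
    {"x": 0, "y": 0, "z": 20, "rx": 0, "ry": 0, "rz": 0, "gripper": -1},
    {"x": 0, "y": 0, "z": 60, "rx": 0, "ry": 0, "rz": 0, "gripper": -1},
    {"x": 0, "y": 0, "z": 90, "rx": 0, "ry": 0, "rz": 0, "gripper": -1},
    {"x": 0, "y": 0, "z": 100, "rx": 0, "ry": 0, "rz": 0, "gripper": -1},
    {"x": 0, "y": 0, "z": 100, "rx": 0, "ry": 0, "rz": 0, "gripper": -1},
    {"x": 0, "y": 0, "z": 100, "rx": 0, "ry": 0, "rz": 0, "gripper": -1}
  ]
}}

```text
clock: 6.3
eef_pos: [468.5, 227.8, 98.0]
tcp_rot: [-3.14, -0.0, -2.863]
contact_force: [-0.1, -0.4, -1.5]
opening: 0.726
grasp_force: 56.2
```

```bash
python3 - <<'E'
from h import *
r.grab_frame("wrist")
p=r.camera_params("wrist");im=r.grab_frame("wrist");cv2.imwrite("pics/w5.png",im)
s=r.sense();print(s["clock"],s["eef_pos"],np.degrees(s["tcp_rot"]),s["contact_force"],s["wrist_torque"],s["opening"],s["grasp_force"])
np.savez("w5",pos=s["eef_pos"],rot_=s["tcp_rot"],**{k:p[k] for k in p})
# near-end edge of board: column profile; and side edges
g=im.max(2).astype(int)
for y in range(0,400,16):
    row=g[y]; xs=np.nonzero(row[200:440]>140)[0]
    print(y,(200+xs.min(),200+xs.max(),len(xs)) if len(xs) else None)
E
```

```text
6.4 [468.03266247 227.49940637  97.14028495] [-1.79898597e+02 -1.16142268e-01 -1.64054083e+02] [-0.54026614  0.96846784 -0.17530241] [ 0.04644895 -0.05527884 -0.0362377 ] 0.7263658761154647 56.2210214138031
0 (np.int64(399), np.int64(439), 40)
16 None
32 None
48 None
64 None
80 None
96 None
112 None
128 None
144 (np.int64(238), np.int64(407), 170)
160 (np.int64(239), np.int64(406), 28)
176 (np.int64(240), np.int64(405), 73)
192 (np.int64(241), np.int64(404), 53)
208 (np.int64(243), np.int64(403), 99)
224 (np.int64(244), np.int64(401), 96)
240 (np.int64(245), np.int64(400), 18)
256 (np.int64(249), np.int64(397), 12)
272 (np.int64(250), np.int64(396), 12)
288 (np.int64(251), np.int64(395), 12)
304 (np.int64(218), np.int64(427), 30)
320 (np.int64(251), np.int64(394), 16)
336 (np.int64(252), np.int64(394), 18)
352 (np.int64(253), np.int64(392), 95)
368 (np.int64(246), np.int64(391), 21)
384 None
```

View pics/w5.png

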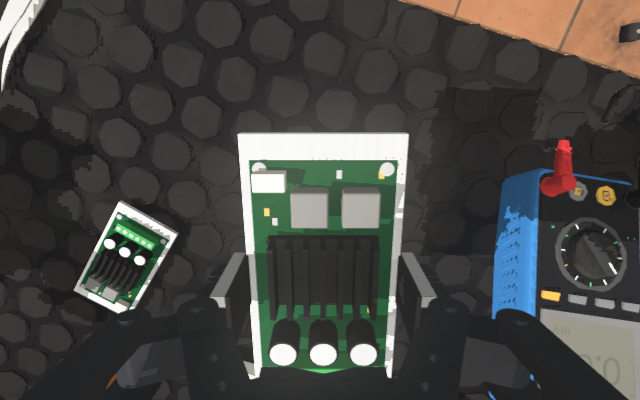

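The board is held squarely: near corners at (238,133) and (408,133), components facing the palm, pads at mid length. Next I'll find its pose in the tool frame.

```bash
python3 - <<'E'
from h import *
im=cv2.imread("pics/w5.png").astype(int);g=im.max(2)
for x in(245,300,345,400):print(x,[int(v) for v in g[122:146,x]])
for x in(254,258,388):print(x,[int(v) for v in g[355:395,x]])
print([int(v) for v in g[140,230:246]],[int(v) for v in g[140,400:416]])
print([int(v) for v in g[364,244:262]],[int(v) for v in g[364,384:400]])
E
```

```text
245 [68, 68, 68, 69, 67, 69, 68, 68, 69, 69, 126, 176, 238, 250, 251, 251, 251, 251, 251, 251, 251, 251, 250, 250]
300 [67, 67, 68, 68, 75, 78, 80, 80, 80, 81, 130, 178, 238, 250, 250, 250, 250, 250, 251, 251, 250, 250, 251, 251]
345 [76, 75, 76, 76, 76, 77, 77, 70, 70, 70, 128, 168, 236, 249, 250, 250, 249, 249, 249, 249, 250, 249, 249, 250]
400 [71, 71, 72, 72, 72, 72, 69, 72, 70, 66, 127, 171, 240, 251, 251, 251, 251, 251, 251, 251, 251, 251, 251, 251]
254 [245, 240, 237, 236, 237, 232, 232, 232, 235, 246, 247, 246, 235, 231, 229, 217, 205, 200, 197, 175, 184, 242, 254, 173, 63, 46, 47, 46, 46, 47, 48, 47, 47, 47, 48, 46, 46, 46, 46, 44]
258 [249, 250, 250, 250, 250, 250, 250, 250, 250, 250, 250, 249, 250, 250, 250, 250, 250, 250, 250, 250, 239, 236, 138, 59, 47, 47, 47, 47, 48, 47, 48, 48, 47, 48, 47, 47, 47, 47, 46, 45]
388 [192, 192, 192, 193, 192, 191, 249, 251, 251, 251, 244, 242, 250, 251, 251, 251, 251, 251, 251, 251, 251, 242, 134, 54, 41, 41, 41, 40, 41, 40, 41, 41, 41, 40, 41, 40, 40, 40, 42, 40]
[52, 51, 55, 63, 68, 68, 68, 92, 236, 251, 251, 251, 251, 251, 251, 251] [251, 250, 250, 249, 249, 248, 248, 238, 160, 66, 61, 61, 63, 65, 64, 66]
[95, 149, 165, 164, 164, 163, 163, 164, 161, 158, 246, 252, 250, 250, 250, 250, 250, 230] [138, 239, 252, 251, 251, 251, 251, 240, 153, 64, 64, 64, 64, 64, 62, 61]
```

```bash
cat > held.py <<'E'
from h import *
from scipy.optimize import least_squares
w=dict(np.load("w5.npz"));R=rot(w["rot_"])
C=dict(mtx=w["mtx"],eye=R.T@(w["eye"]-w["pos"]),R=R.T@rot(w["orientation"]))
def pt(X):
    c=(X-C["eye"])@C["R"];c=c@C["mtx"].T;return c[:,:2]/c[:,2:]
# board top-face corners in tool frame: b=(bx,by,bz,yaw,pitch)
def corners(b,x):
    B=Ro.from_euler('zy',[b[3],b[4]]).as_matrix()
    X=np.array([[sx*x,sy*32,0] for sx in(1,-1) for sy in(-1,1)]);return X@B.T+b[:3]
def res(b):
    P=pt(corners(b,60)); o=[P[0,1]-133.5,P[1,1]-133.5,P[2,1]-377,P[3,1]-377]
    for i,j,(ua,ub) in((0,2,(237.5,253.5)),(1,3,(408.1,392.1))):
        for v,u in((140,ua),(364,ub)):
            t=(v-P[i,1])/(P[j,1]-P[i,1]);o.append(P[i,0]+t*(P[j,0]-P[i,0])-u)
    return np.array(o)
s=least_squares(res,[0,0,-25,0,0])
b=s.x
if __name__=="__main__":
    print("eye",C["eye"]);print(b.round(3));print(s.fun.round(1))
    print(np.sqrt(np.diag(np.linalg.inv(s.jac.T@s.jac))).round(3))
E
python3 held.py
```

```text
eye [  75.01265222    0.26384541 -142.59794964]
[ 1.008e+00  4.040e-01 -9.545e+00 -1.000e-03  5.900e-02]
[-0.5 -0.5  0.9  0.8 -0.5  3.1  0.5 -3.1]
[0.286 0.217 0.653 0.003 0.009]
```

```bash
cat > wp.py <<'E'
from h import *
from fit2 import q2
B=np.array([.5,.2,-10.5])
L,phi=q2[3],q2[4];H=headR(L,phi);O=q2[:3]
def wp(xu,zu,t,y=0):
    xb=np.array([np.cos(t),0,-np.sin(t)]);zb=np.array([np.sin(t),0,np.cos(t)])
    c=O+H@(np.array([xu,y,zu])-60*xb+2.5*zb)
    R=toolR(L-t,phi);return c-R@B,R
if __name__=="__main__":
    import sys
    from numpy import radians as rd
    for a in((104.5,70,12),(104.5,30,12),(104.5,3,12)):
        p,R=wp(a[0],a[1],rd(a[2]));print(a,p.round(1));
    p,R=wp(104.5,70,rd(12));print(delta(p,R))
    print("axes",H.T.round(3).tolist())
E
python3 wp.py
```

```text
(104.5, 70, 12) [515.3 -39.5 157.9]
(104.5, 30, 12) [536.6 -44.5 124.4]
(104.5, 3, 12) [550.9 -47.9 101.7]
(array([  47.3, -267. ,   60.7]), array([ 0.0105, -0.3739, -0.5039]), array([468.03266247, 227.49940637,  97.14028495]))
axes [[0.815, -0.192, 0.546], [0.23, 0.973, 0.0], [-0.531, 0.125, 0.838]]
```

>>> {"op": "servo_tool", "data": {
  "deltas": [
    {"x": 5, "y": -20, "z": 40, "rx": 0.001, "ry": -0.04, "rz": -0.05, "gripper": -1},
    {"x": 10, "y": -50, "z": 75, "rx": 0.003, "ry": -0.1, "rz": -0.13, "gripper": -1},
    {"x": 20, "y": -95, "z": 85, "rx": 0.005, "ry": -0.18, "rz": -0.24, "gripper": -1},
    {"x": 30, "y": -140, "z": 85, "rx": 0.007, "ry": -0.26, "rz": -0.35, "gripper": -1},
    {"x": 38, "y": -185, "z": 80, "rx": 0.009, "ry": -0.32, "rz": -0.44, "gripper": -1},
    {"x": 44, "y": -230, "z": 70, "rx": 0.01, "ry": -0.36, "rz": -0.49, "gripper": -1},
    {"x": 47, "y": -260, "z": 62, "rx": 0.0105, "ry": -0.374, "rz": -0.504, "gripper": -1},
    {"x": 47, "y": -267, "z": 61, "rx": 0.0105, "ry": -0.374, "rz": -0.504, "gripper": -1},
    {"x": 47, "y": -267, "z": 61, "rx": 0.0105, "ry": -0.374, "rz": -0.504, "gripper": -1}
  ]
}}

```text
clock: 7.3
eef_pos: [515.0, -39.9, 158.1]
tcp_rot: [3.142, 0.367, 2.908]
contact_force: [0.2, -0.1, -1.3]
opening: 0.725
grasp_force: 56.3
```

```bash
cat > st.py <<'E'
from wp import *
def st(n=4,fn=None):
    F=[];P=[];Q=[];T=[]
    for i in range(n):
        if i==n-1:
            cam=r.camera_params("wrist")
        im=r.grab_frame("wrist");s=r.sense();F.append(s["contact_force"]);P.append(s["eef_pos"]);Q.append(s["tcp_rot"]);T.append(s["wrist_torque"])
    if fn: cv2.imwrite(fn,im)
    R=rot(Q[-1]);p=np.mean(P[1:],0)
    # board state in head frame: upper bottom corner, lower bottom corner
    ob=lambda v:(H.T@(p+R@(B+np.array(v))-O)).round(1)
    Rh=H.T@R
    print("clk",round(s["clock"],2),"pos",p.round(1),"Fhead",(H.T@np.mean(F,0)).round(1),"sd",np.std(F,0).round(1),"T",np.mean(T,0).round(2),"grip",round(s["opening"],3),round(s["grasp_force"],1))
    print("U",ob([-60,0,2.5]),"Lo",ob([60,0,2.5]),"tilt deg",np.degrees(np.arcsin(Rh[2,0])).round(2),"yaw",np.degrees(np.arcsin(Rh[1,0])).round(2),"q",s["qpos"].round(2))
    return p,R,cam,im
E
python3 - <<'E'
from st import *
p,R,c,im=st(4,"pics/w6.png")
p1,R1=wp(104.5,12,np.radians(12));print(p1-p,Ro.from_matrix(R1@R.T).as_rotvec())
E
```

```text
clk 7.5 pos [516.  -38.3 159.3] Fhead [-1.   0.1 -1.1] sd [0.4 0.4 0.2] T [0.06 0.26 0.  ] grip 0.727 56.3
U [105.6   1.4  71.1] Lo [-11.8   1.2  95.8] tilt deg 11.88 yaw -0.06 q [-0.03  0.13  2.19 -0.16  0.47 -1.24]
[ 30.10597322  -8.44476447 -50.00588052] [-5.38614861e-05  2.24986921e-03 -1.31782289e-03]
```

>>> {"op": "servo_tool", "data": {
  "deltas": [
    {"x": 16, "y": -4.5, "z": -26, "rx": 0, "ry": 0.002, "rz": -0.001, "gripper": -1},
    {"x": 27, "y": -7.5, "z": -45, "rx": 0, "ry": 0.002, "rz": -0.001, "gripper": -1},
    {"x": 30, "y": -8.5, "z": -50, "rx": 0, "ry": 0.002, "rz": -0.001, "gripper": -1},
    {"x": 30, "y": -8.5, "z": -50, "rx": 0, "ry": 0.002, "rz": -0.001, "gripper": -1}
  ]
}}

```text
clock: 7.9
eef_pos: [545.7, -46.8, 108.9]
tcp_rot: [-3.141, 0.367, 2.91]
contact_force: [-0.3, 0.2, -1.7]
opening: 0.725
grasp_force: 56.2
```

```bash
python3 - <<'E'
from st import *
from fit import M,world
p,R,c,im=st(4,"pics/w7.png")
p1,R1=wp(104.5,3,np.radians(12));print(p1-p,Ro.from_matrix(R1@R.T).as_rotvec())
P=proj(c,world(q2,np.vstack([M[:4],[[0,-28,11.5],[0,28,11.5]]])));print(P.round(1))
# predicted board lower end top corners
print(proj(c,np.array([p+R@(B+[60,-32,-2.5]),p+R@(B+[60,32,-2.5])])).round(1))
g=im.astype(int)
print([tuple(int(v) for v in g[y,310:330].mean(0)) for y in range(60,140)])
E
```

```text
clk 8.1 pos [545.9 -47.1 110.2] Fhead [-0.5  0.1 -1.1] sd [0.4 0.2 0.4] T [0.06 0.25 0.01] grip 0.727 56.2
U [104.9  -0.5  12.9] Lo [-12.5  -0.4  37.7] tilt deg 11.92 yaw 0.04 q [-0.05  0.26  2.17 -0.19  0.35 -1.22]
[ 5.00565421 -0.74815614 -8.48134478] [0.00013745 0.00144739 0.00057872]
[[263.1 178.3]
 [383.6 178.4]
 [267.4 196.7]
 [379.2 196.7]
 [263.  166.5]
 [383.8 166.5]]
[[236.2 134.8]
 [408.8 135. ]]
[(65, 66, 69), (64, 66, 69), (64, 66, 68), (65, 67, 69), (65, 67, 69), (65, 68, 69), (65, 68, 69), (65, 68, 69), (65, 69, 70), (65, 69, 70), (66, 69, 70), (66, 69, 70), (66, 69, 70), (66, 69, 70), (67, 69, 70), (67, 69, 70), (66, 69, 70), (66, 69, 71), (66, 69, 71), (66, 70, 71), (66, 70, 71), (66, 70, 71), (66, 70, 71), (66, 70, 71), (66, 68, 71), (65, 68, 69), (64, 67, 68), (63, 65, 67), (63, 64, 66), (63, 63, 66), (63, 64, 66), (63, 64, 66), (62, 64, 66), (62, 64, 66), (63, 65, 67), (63, 65, 67), (63, 65, 67), (63, 65, 67), (63, 65, 67), (63, 64, 66), (62, 63, 65), (61, 62, 64), (61, 63, 64), (61, 63, 64), (61, 63, 64), (62, 64, 65), (63, 65, 66), (63, 64, 66), (64, 65, 67), (64, 65, 67), (65, 66, 68), (66, 67, 69), (66, 68, 70), (66, 69, 70), (68, 70, 71), (68, 69, 71), (68, 69, 71), (68, 70, 71), (67, 69, 71), (66, 68, 70), (65, 67, 68), (64, 65, 66), (62, 64, 65), (60, 62, 63), (59, 61, 62), (57, 58, 59), (56, 57, 58), (56, 57, 58), (93, 72, 60), (136, 94, 66), (145, 100, 69), (153, 105, 71), (148, 145, 143), (165, 168, 170), (191, 195, 196), (200, 204, 205), (200, 205, 205), (200, 205, 205), (201, 205, 206), (201, 205, 206)]
```

>>> {"op": "servo_tool", "data": {
  "deltas": [
    {"x": 2.6, "y": -0.4, "z": -4, "rx": 0, "ry": 0, "rz": 0, "gripper": -1},
    {"x": 5, "y": -0.7, "z": -8, "rx": 0, "ry": 0.0015, "rz": 0, "gripper": -1},
    {"x": 5, "y": -0.7, "z": -8.3, "rx": 0, "ry": 0.0015, "rz": 0, "gripper": -1},
    {"x": 5, "y": -0.7, "z": -8.3, "rx": 0, "ry": 0.0015, "rz": 0, "gripper": -1}
  ]
}}

```text
clock: 8.5
eef_pos: [550.8, -48.3, 101.0]
tcp_rot: [-3.141, 0.367, 2.909]
contact_force: [0.7, -0.3, -0.9]
opening: 0.726
grasp_force: 56.2
```

```bash
python3 - <<'E'
from st import *
p,R,c,im=st(4)
E
```

```text
clk 8.7 pos [550.9 -48.3 101.2] Fhead [-0.7 -0.3 -1.4] sd [0.2 0.3 0.2] T [0.06 0.26 0.03] grip 0.726 56.2
U [104.2  -0.4   2.4] Lo [-13.1  -0.3  27.5] tilt deg 12.06 yaw 0.05 q [-0.05  0.29  2.16 -0.2   0.34 -1.21]
```

>>> {"op": "servo_tool", "data": {
  "deltas": [
    {"x": 0.6, "y": -0.1, "z": -1, "rx": 0, "ry": 0, "rz": 0, "gripper": -1},
    {"x": 0.6, "y": -0.1, "z": -1, "rx": 0, "ry": 0, "rz": 0, "gripper": -1},
    {"x": 0.6, "y": -0.1, "z": -1, "rx": 0, "ry": 0, "rz": 0, "gripper": -1}
  ]
}}

```text
clock: 9.0
eef_pos: [551.5, -48.3, 100.1]
tcp_rot: [-3.141, 0.367, 2.909]
contact_force: [-0.2, 0.5, -2.0]
opening: 0.726
grasp_force: 56.2
```

>>> {"op": "servo_tool", "data": {
  "deltas": [
    {"x": 0.6, "y": -0.1, "z": -1, "rx": 0, "ry": 0, "rz": 0, "gripper": -1},
    {"x": 0.6, "y": -0.1, "z": -1, "rx": 0, "ry": 0, "rz": 0, "gripper": -1},
    {"x": 0.6, "y": -0.1, "z": -1, "rx": 0, "ry": 0, "rz": 0, "gripper": -1}
  ]
}}

```text
clock: 9.3
eef_pos: [552.1, -48.4, 99.1]
tcp_rot: [-3.141, 0.367, 2.909]
contact_force: [-0.0, -0.6, -0.6]
opening: 0.727
grasp_force: 56.2
```

```bash
python3 - <<'E'
from st import *
p,R,c,im=st(4)
E
```

```text
clk 9.5 pos [552.1 -48.4  99.2] Fhead [-0.9 -0.1 -1. ] sd [0.4 0.3 0.7] T [0.03 0.24 0.01] grip 0.727 56.2
U [ 1.042e+02 -3.000e-01  1.000e-01] Lo [-13.2  -0.2  25.2] tilt deg 12.06 yaw 0.04 q [-0.05  0.29  2.16 -0.2   0.33 -1.21]
```

>>> {"op": "servo_tool", "data": {
  "deltas": [
    {"x": 0.6, "y": -0.1, "z": -1, "rx": 0, "ry": 0, "rz": 0, "gripper": -1},
    {"x": 0.6, "y": -0.1, "z": -1, "rx": 0, "ry": 0, "rz": 0, "gripper": -1},
    {"x": 0.6, "y": -0.1, "z": -1, "rx": 0, "ry": 0, "rz": 0, "gripper": -1}
  ]
}}

```text
clock: 9.8
eef_pos: [552.8, -48.5, 98.2]
tcp_rot: [-3.141, 0.367, 2.909]
contact_force: [-1.1, 0.2, -0.6]
opening: 0.727
grasp_force: 56.3
```

```bash
python3 - <<'E'
from st import *
p,R,c,im=st(4)
E
```

```text
clk 10.0 pos [552.8 -48.5  98.2] Fhead [-0.6  0.2 -0.7] sd [0.3 0.2 0.2] T [0.05 0.2  0.01] grip 0.727 56.3
U [104.2  -0.2  -1.1] Lo [-13.2  -0.2  24. ] tilt deg 12.06 yaw 0.04 q [-0.05  0.3   2.16 -0.2   0.33 -1.21]
```

>>> {"op": "servo_tool", "data": {
  "deltas": [
    {"x": 0.6, "y": -0.1, "z": -1, "rx": 0, "ry": 0, "rz": 0, "gripper": -1},
    {"x": 0.6, "y": -0.1, "z": -1, "rx": 0, "ry": 0, "rz": 0, "gripper": -1},
    {"x": 0.6, "y": -0.1, "z": -1, "rx": 0, "ry": 0, "rz": 0, "gripper": -1}
  ]
}}

```text
clock: 10.3
eef_pos: [553.1, -48.6, 97.5]
tcp_rot: [-3.141, 0.367, 2.909]
contact_force: [-5.1, 0.5, 8.4]
opening: 0.729
grasp_force: 57.3
```

```bash
python3 - <<'E'
from st import *
p,R,c,im=st(4,"pics/w8.png")
g=im.max(2).astype(int)
for x in(245,300,345,400):print(x,[int(v) for v in g[122:142,x]])
for y in(140,146):print([int(v) for v in g[y,228:246]],[int(v) for v in g[y,400:416]])
E
```

```text
clk 10.5 pos [553.1 -48.6  97.5] Fhead [-0.3  0.1 10.2] sd [0.3 0.1 0.4] T [0.09 0.49 0.01] grip 0.724 57.3
U [104.1  -0.3  -1.9] Lo [-13.3  -0.2  23.2] tilt deg 12.07 yaw 0.04 q [-0.05  0.3   2.16 -0.2   0.33 -1.21]
245 [73, 73, 75, 74, 75, 76, 74, 75, 75, 89, 146, 192, 249, 251, 250, 251, 250, 250, 251, 250]
300 [79, 79, 78, 81, 92, 135, 144, 149, 159, 157, 149, 183, 207, 210, 210, 209, 210, 209, 209, 210]
345 [60, 60, 59, 59, 86, 131, 142, 149, 160, 157, 148, 182, 206, 208, 208, 207, 207, 207, 207, 207]
400 [58, 56, 49, 53, 55, 56, 56, 56, 58, 78, 146, 186, 213, 214, 214, 214, 213, 214, 213, 214]
[64, 62, 62, 63, 71, 76, 76, 76, 77, 77, 196, 247, 251, 251, 251, 251, 250, 251] [213, 210, 207, 206, 207, 207, 207, 178, 110, 57, 57, 56, 56, 53, 51, 51]
[62, 62, 62, 62, 61, 60, 59, 60, 64, 66, 96, 235, 251, 251, 251, 251, 251, 251] [211, 209, 207, 206, 206, 206, 204, 142, 64, 54, 54, 53, 53, 54, 52, 52]
```

The contact could be the upper ledge or a lower stand-off on the lower lip, so I'll back off and tilt more to rule out the stand-offs.

```bash
python3 - <<'E'
from st import *
s=r.sense();p=s["eef_pos"];R=rot(s["tcp_rot"])
for z in(4,0):
    p1,R1=wp(104.5,z,np.radians(15.5));print((p1-p).round(2),Ro.from_matrix(R1@R.T).as_rotvec().round(4))
E
```

```text
[-4.31  1.22  8.4 ] [0.0142 0.0582 0.001 ]
[-2.18  0.72  5.05] [0.0142 0.0582 0.001 ]
```

>>> {"op": "servo_tool", "data": {
  "deltas": [
    {"x": -2.5, "y": 0.8, "z": 5, "rx": 0, "ry": 0, "rz": 0, "gripper": -1},
    {"x": -4.3, "y": 1.2, "z": 8.4, "rx": 0.014, "ry": 0.058, "rz": 0.001, "gripper": -1},
    {"x": -4.3, "y": 1.2, "z": 8.4, "rx": 0.014, "ry": 0.058, "rz": 0.001, "gripper": -1},
    {"x": -2.2, "y": 0.7, "z": 5.1, "rx": 0.014, "ry": 0.058, "rz": 0.001, "gripper": -1},
    {"x": -2.2, "y": 0.7, "z": 5.1, "rx": 0.014, "ry": 0.058, "rz": 0.001, "gripper": -1},
    {"x": -2.2, "y": 0.7, "z": 5.1, "rx": 0.014, "ry": 0.058, "rz": 0.001, "gripper": -1}
  ]
}}

```text
clock: 11.1
eef_pos: [550.6, -47.9, 101.7]
tcp_rot: [-3.141, 0.307, 2.91]
contact_force: [-0.2, 0.3, -1.8]
opening: 0.726
grasp_force: 56.2
```

```bash
python3 - <<'E'
from st import *
p,R,c,im=st(4)
E
```

```text
clk 11.3 pos [550.8 -47.9 102. ] Fhead [-0.3 -0.1 -1.4] sd [0.1 0.3 0.4] T [0.06 0.23 0.01] grip 0.726 56.2
U [ 1.042e+02 -1.000e-01 -4.000e-01] Lo [-11.5  -0.1  31.7] tilt deg 15.49 yaw -0.01 q [-0.06  0.3   2.12 -0.13  0.43 -1.29]
```

Now at zu ≈ -0.4. Descending 1 mm at a time.

>>> {"op": "servo_tool", "data": {
  "deltas": [
    {"x": 0.6, "y": -0.1, "z": -1, "rx": 0, "ry": 0, "rz": 0, "gripper": -1},
    {"x": 0.6, "y": -0.1, "z": -1, "rx": 0, "ry": 0, "rz": 0, "gripper": -1},
    {"x": 0.6, "y": -0.1, "z": -1, "rx": 0, "ry": 0, "rz": 0, "gripper": -1}
  ]
}}

```text
clock: 11.6
eef_pos: [551.7, -48.0, 101.3]
tcp_rot: [-3.141, 0.307, 2.91]
contact_force: [-1.5, 0.4, -0.6]
opening: 0.727
grasp_force: 56.4
```

>>> {"op": "servo_tool", "data": {
  "deltas": [
    {"x": 0.4, "y": -0.1, "z": -0.7, "rx": 0, "ry": 0, "rz": 0, "gripper": -1},
    {"x": 0.4, "y": -0.1, "z": -0.7, "rx": 0, "ry": 0, "rz": 0, "gripper": -1},
    {"x": 0.4, "y": -0.1, "z": -0.7, "rx": 0, "ry": 0, "rz": 0, "gripper": -1}
  ]
}}

```text
clock: 11.9
eef_pos: [551.9, -48.1, 100.5]
tcp_rot: [-3.141, 0.307, 2.91]
contact_force: [-3.6, 0.7, 1.8]
opening: 0.729
grasp_force: 56.5
```

```bash
python3 - <<'E'
from st import *
p,R,c,im=st(4)
E
```

```text
clk 12.1 pos [551.9 -48.1 100.5] Fhead [-2.   0.1  2.4] sd [0.4 0.1 0.4] T [0.12 0.41 0.04] grip 0.73 56.5
U [104.3   0.   -2.2] Lo [-11.4  -0.   29.8] tilt deg 15.5 yaw -0.01 q [-0.06  0.3   2.12 -0.13  0.42 -1.29]
```

>>> {"op": "servo_tool", "data": {
  "deltas": [
    {"x": -0.5, "y": 0.1, "z": 0.8, "rx": 0, "ry": 0, "rz": 0, "gripper": -1},
    {"x": -0.5, "y": 0.1, "z": 0.8, "rx": 0, "ry": 0, "rz": 0, "gripper": -1},
    {"x": 1.1, "y": -0.3, "z": 1.9, "rx": 0, "ry": 0, "rz": 0, "gripper": -1},
    {"x": 2.8, "y": -0.7, "z": 3, "rx": 0, "ry": 0, "rz": 0, "gripper": -1},
    {"x": 2.8, "y": -0.7, "z": 3, "rx": 0, "ry": 0, "rz": 0, "gripper": -1},
    {"x": 2.8, "y": -0.7, "z": 3, "rx": 0, "ry": 0, "rz": 0, "gripper": -1}
  ]
}}

```text
clock: 12.7
eef_pos: [555.5, -48.9, 103.9]
tcp_rot: [3.142, 0.308, 2.91]
contact_force: [0.1, -0.7, -0.4]
opening: 0.73
grasp_force: 56.4
```

```bash
python3 - <<'E'
from st import *
p,R,c,im=st(4)
E
```

```text
clk 12.9 pos [555.2 -48.8 103.7] Fhead [-0.3 -0.1 -0.5] sd [0.5 0.2 0.3] T [0.02 0.11 0.01] grip 0.727 56.4
U [108.8   0.   -1.3] Lo [-6.8  0.  30.7] tilt deg 15.46 yaw -0.01 q [-0.06  0.3   2.11 -0.12  0.43 -1.29]
```

>>> {"op": "servo_tool", "data": {
  "deltas": [
    {"x": 1.2, "y": -0.3, "z": 0.9, "rx": 0, "ry": 0, "rz": 0, "gripper": -1},
    {"x": 2.4, "y": -0.6, "z": 1.7, "rx": 0, "ry": 0, "rz": 0, "gripper": -1},
    {"x": 2.4, "y": -0.6, "z": 1.7, "rx": 0, "ry": 0, "rz": 0, "gripper": -1},
    {"x": 2.4, "y": -0.6, "z": 1.7, "rx": 0, "ry": 0, "rz": 0, "gripper": -1}
  ]
}}

```text
clock: 13.3
eef_pos: [557.5, -49.5, 105.4]
tcp_rot: [-3.142, 0.308, 2.91]
contact_force: [0.0, -0.1, -0.4]
opening: 0.726
grasp_force: 56.4
```

```bash
python3 - <<'E'
from st import *
p,R,c,im=st(4)
E
```

```text
clk 13.5 pos [557.5 -49.4 105.4] Fhead [-0.6 -0.6 -0.6] sd [0.3 0.1 0.3] T [0.05 0.13 0.  ] grip 0.729 56.3
U [111.7  -0.   -1.3] Lo [-3.9 -0.  30.7] tilt deg 15.46 yaw -0.0 q [-0.06  0.3   2.1  -0.12  0.44 -1.3 ]
```

>>> {"op": "servo_tool", "data": {
  "deltas": [
    {"x": 1.2, "y": -0.3, "z": 0.9, "rx": 0, "ry": 0, "rz": 0, "gripper": -1},
    {"x": 1.6, "y": -0.4, "z": 1.2, "rx": 0, "ry": 0, "rz": 0, "gripper": -1},
    {"x": 1.6, "y": -0.4, "z": 1.2, "rx": 0, "ry": 0, "rz": 0, "gripper": -1}
  ]
}}

```text
clock: 13.8
eef_pos: [558.5, -49.8, 106.2]
tcp_rot: [-3.141, 0.306, 2.91]
contact_force: [-2.1, 0.9, -3.0]
opening: 0.726
grasp_force: 56.3
```

>>> {"op": "servo_tool", "data": {
  "deltas": [
    {"x": 1.2, "y": -0.3, "z": 0.9, "rx": 0, "ry": 0, "rz": 0, "gripper": -1},
    {"x": 1.6, "y": -0.4, "z": 1.2, "rx": 0, "ry": 0, "rz": 0, "gripper": -1},
    {"x": 1.6, "y": -0.4, "z": 1.2, "rx": 0, "ry": 0, "rz": 0, "gripper": -1}
  ]
}}

```text
clock: 14.1
eef_pos: [558.8, -50.0, 106.7]
tcp_rot: [-3.141, 0.304, 2.91]
contact_force: [-4.8, 2.9, -2.6]
opening: 0.725
grasp_force: 56.3
```

```bash
python3 - <<'E'
from st import *
p,R,c,im=st(4)
E
```

```text
clk 14.3 pos [558.8 -50.  106.7] Fhead [-5.8  2.2  1.2] sd [0.7 0.3 0.7] T [0.48 1.01 0.16] grip 0.725 56.3
U [113.6  -0.2  -1.2] Lo [-1.9 -0.2 31.3] tilt deg 15.68 yaw -0.01 q [-0.06  0.3   2.1  -0.12  0.45 -1.3 ]
```

```bash
python3 - <<'E'
from st import *
s=r.sense();p=s["eef_pos"];R=rot(s["tcp_rot"])
for x,z,t in((117,-1,12),(121,-1,9)):
    p1,R1=wp(x,z,np.radians(t));print((p1-p).round(2),Ro.from_matrix(R1@R.T).as_rotvec().round(4))
E
```

```text
[ 4.44 -0.81 -1.46] [-0.0142 -0.0627 -0.    ]
[ 9.24 -1.94 -1.99] [-0.0262 -0.1137 -0.    ]
```

>>> {"op": "servo_tool", "data": {
  "deltas": [
    {"x": 1.5, "y": -0.3, "z": -0.5, "rx": -0.005, "ry": -0.021, "rz": 0, "gripper": -1},
    {"x": 3, "y": -0.5, "z": -1, "rx": -0.01, "ry": -0.042, "rz": 0, "gripper": -1},
    {"x": 4.4, "y": -0.8, "z": -1.5, "rx": -0.014, "ry": -0.063, "rz": 0, "gripper": -1},
    {"x": 6.8, "y": -1.4, "z": -1.7, "rx": -0.02, "ry": -0.088, "rz": 0, "gripper": -1},
    {"x": 9.2, "y": -1.9, "z": -2, "rx": -0.026, "ry": -0.114, "rz": 0, "gripper": -1},
    {"x": 9.2, "y": -1.9, "z": -2, "rx": -0.026, "ry": -0.114, "rz": 0, "gripper": -1},
    {"x": 9.2, "y": -1.9, "z": -2, "rx": -0.026, "ry": -0.114, "rz": 0, "gripper": -1}
  ]
}}

```text
clock: 15.0
eef_pos: [566.3, -51.8, 103.5]
tcp_rot: [-3.141, 0.418, 2.91]
contact_force: [-7.8, 5.2, -4.2]
opening: 0.729
grasp_force: 56.3
```

```bash
cat > edges.py <<'E'
from st import *
from fit import M,world
def edges(c,im,p,R):
    P=proj(c,world(q2,M[:4]));print("pred lip/ledge",P.round(1).tolist())
    print("pred board end",proj(c,np.array([p+R@(B+[60,-32,-2.5]),p+R@(B+[60,32,-2.5])])).round(1).tolist())
    g=im.astype(int)
    for x in(290,345):print(x,[(y,int(g[y,x-3:x+3,0].mean()),int(g[y,x-3:x+3,2].mean())) for y in range(85,140)])
E
python3 - <<'E'
from edges import *
p,R,c,im=st(4,"pics/w9.png");edges(c,im,p,R)
E
```

```text
clk 15.2 pos [566.4 -51.9 103.6] Fhead [-10.4   2.8   0.8] sd [0.4 0.2 0.3] T [0.74 1.67 0.33] grip 0.726 56.3
U [119.1  -0.3  -1.2] Lo [ 0.6 -0.3 17.9] tilt deg 9.16 yaw -0.02 q [-0.05  0.3   2.16 -0.27  0.28 -1.14]
pred lip/ledge [[254.2, 146.7], [392.5, 146.8], [259.9, 168.8], [386.7, 169.0]]
pred board end [[236.2, 135.0], [408.8, 135.2]]
290 [(85, 69, 72), (86, 71, 73), (87, 71, 73), (88, 120, 59), (89, 143, 62), (90, 157, 67), (91, 167, 70), (92, 176, 72), (93, 165, 69), (94, 159, 67), (95, 74, 50), (96, 48, 48), (97, 48, 49), (98, 50, 51), (99, 50, 51), (100, 51, 52), (101, 51, 52), (102, 49, 50), (103, 48, 49), (104, 48, 49), (105, 50, 50), (106, 51, 51), (107, 51, 51), (108, 49, 51), (109, 50, 51), (110, 52, 52), (111, 51, 53), (112, 51, 53), (113, 52, 53), (114, 51, 54), (115, 52, 54), (116, 52, 54), (117, 53, 54), (118, 54, 55), (119, 54, 55), (120, 55, 56), (121, 55, 55), (122, 54, 55), (123, 55, 56), (124, 55, 55), (125, 56, 57), (126, 99, 62), (127, 158, 73), (128, 165, 76), (129, 165, 76), (130, 166, 76), (131, 160, 89), (132, 150, 147), (133, 187, 192), (134, 236, 239
[... 230 characters left out ...]
134, 61), (95, 64, 48), (96, 47, 47), (97, 48, 48), (98, 49, 48), (99, 49, 49), (100, 49, 49), (101, 50, 49), (102, 50, 49), (103, 50, 49), (104, 50, 49), (105, 50, 50), (106, 50, 50), (107, 51, 50), (108, 50, 50), (109, 51, 50), (110, 51, 50), (111, 51, 50), (112, 52, 51), (113, 52, 51), (114, 52, 51), (115, 52, 52), (116, 53, 52), (117, 53, 53), (118, 53, 52), (119, 54, 53), (120, 53, 53), (121, 53, 53), (122, 53, 53), (123, 53, 53), (124, 53, 53), (125, 54, 54), (126, 99, 59), (127, 157, 70), (128, 163, 72), (129, 164, 73), (130, 166, 74), (131, 161, 88), (132, 146, 141), (133, 177, 181), (134, 199, 204), (135, 201, 206), (136, 201, 206), (137, 202, 204), (138, 201, 204), (139, 201, 204)]
```

```bash
python3 - <<'E'
from fit2 import *
from scipy.optimize import brentq
# label uphill edge on plane z=h: w2 v=75+(299+.5)/7.5-.5 ; w3 v=162.3
for h in(11.5,12,13):
    g=lambda pp,v:brentq(lambda x:proj(pp,world(q2,np.array([[x,0,h]])))[0,1]-v,-20,20)
    print(h,g(p,114.4),g(p3,162.3))
E
python3 - <<'E'
from st import *
from fit import world
c=r.camera_params("wrist")
for x in(-4,-3,-2,-1):print(x,proj(c,world(q2,np.array([[x,0,11.5]]))).round(1), proj(c,world(q2,np.array([[x,0,12.5]]))).round(1))
E
```

```text
11.5 -2.4077777688728945 -4.161536002326174
12 -2.467537778707798 -3.9554343092996405
13 -2.587057798377565 -3.543230923246537
-4 [[323.4 122.8]] [[323.4 122.6]]
-3 [[323.4 125.3]] [[323.4 125.1]]
-2 [[323.4 127.9]] [[323.4 127.7]]
-1 [[323.4 130.4]] [[323.4 130.3]]
```

>>> {"op": "servo_tool", "data": {
  "deltas": [
    {"x": 2, "y": -0.5, "z": 1.4, "rx": 0, "ry": 0, "rz": 0, "gripper": -1},
    {"x": 4, "y": -0.9, "z": 2.7, "rx": 0, "ry": 0, "rz": 0, "gripper": -1},
    {"x": 5.7, "y": -1.3, "z": 3.8, "rx": 0, "ry": 0, "rz": 0, "gripper": -1},
    {"x": 5.7, "y": -1.3, "z": 3.8, "rx": 0, "ry": 0, "rz": 0, "gripper": -1},
    {"x": 5.7, "y": -1.3, "z": 3.8, "rx": 0, "ry": 0, "rz": 0, "gripper": -1}
  ]
}}

```text
clock: 15.7
eef_pos: [570.9, -53.0, 106.5]
tcp_rot: [-3.14, 0.415, 2.91]
contact_force: [-10.4, 5.7, -6.2]
opening: 0.727
grasp_force: 56.3
```

```bash
python3 - <<'E'
from edges import *
p,R,c,im=st(5,"pics/w10.png");edges(c,im,p,R)
E
```

```text
clk 15.95 pos [570.8 -53.  106.5] Fhead [-13.4   3.8   1.6] sd [0.5 0.6 0.4] T [1.03 2.11 0.48] grip 0.729 56.3
U [124.4  -0.4  -1.4] Lo [ 6.  -0.4 18. ] tilt deg 9.31 yaw -0.03 q [-0.05  0.3   2.15 -0.26  0.29 -1.16]
pred lip/ledge [[254.1, 133.0], [393.1, 133.2], [259.8, 156.4], [387.2, 156.6]]
pred board end [[236.2, 135.0], [408.8, 135.1]]
290 [(85, 53, 54), (86, 53, 54), (87, 53, 54), (88, 52, 53), (89, 51, 52), (90, 52, 52), (91, 53, 52), (92, 53, 53), (93, 52, 53), (94, 52, 52), (95, 53, 52), (96, 54, 53), (97, 51, 52), (98, 50, 50), (99, 49, 49), (100, 49, 49), (101, 49, 49), (102, 49, 50), (103, 51, 51), (104, 51, 51), (105, 51, 51), (106, 52, 51), (107, 52, 51), (108, 51, 50), (109, 52, 52), (110, 53, 51), (111, 54, 53), (112, 97, 58), (113, 157, 71), (114, 165, 72), (115, 166, 74), (116, 167, 73), (117, 167, 74), (118, 168, 74), (119, 160, 72), (120, 148, 69), (121, 134, 64), (122, 135, 64), (123, 139, 66), (124, 144, 67), (125, 145, 68), (126, 144, 68), (127, 143, 68), (128, 143, 68), (129, 143, 69), (130, 144, 69), (131, 143, 102), (132, 150, 148), (133, 185, 188), (134,
[... 246 characters left out ...]
 49, 47), (96, 49, 48), (97, 49, 48), (98, 49, 48), (99, 49, 48), (100, 49, 48), (101, 50, 49), (102, 51, 50), (103, 51, 50), (104, 50, 49), (105, 52, 50), (106, 51, 49), (107, 51, 50), (108, 51, 50), (109, 51, 50), (110, 52, 50), (111, 52, 50), (112, 98, 57), (113, 157, 69), (114, 164, 70), (115, 165, 71), (116, 166, 71), (117, 168, 73), (118, 169, 73), (119, 161, 70), (120, 145, 66), (121, 128, 60), (122, 122, 59), (123, 125, 59), (124, 132, 62), (125, 140, 64), (126, 145, 66), (127, 145, 66), (128, 145, 66), (129, 145, 66), (130, 145, 66), (131, 144, 99), (132, 147, 146), (133, 180, 185), (134, 200, 204), (135, 201, 205), (136, 201, 205), (137, 201, 205), (138, 201, 205), (139, 201, 205)]
```

>>> {"op": "servo_tool", "data": {
  "deltas": [
    {"x": 1.1, "y": 0, "z": 0.7, "rx": 0, "ry": 0, "rz": 0, "gripper": -1},
    {"x": 2.2, "y": 0, "z": 1.4, "rx": 0, "ry": 0, "rz": 0, "gripper": -1},
    {"x": 2.2, "y": 0, "z": 1.4, "rx": 0, "ry": 0, "rz": 0, "gripper": -1},
    {"x": 2.2, "y": 0, "z": 1.4, "rx": 0, "ry": 0, "rz": 0, "gripper": -1}
  ]
}}

```text
clock: 16.35
eef_pos: [572.3, -53.2, 107.5]
tcp_rot: [-3.14, 0.414, 2.91]
contact_force: [-12.8, 5.5, -5.4]
opening: 0.728
grasp_force: 56.3
```

```bash
cat >> edges.py <<'E'
def e2(c,im,p,R):
    g=im.astype(int)
    P=proj(c,world(q2,M[:4]));print("pred lip/ledge",P[[0,2],1].round(1),"label(-2.8)",proj(c,world(q2,np.array([[-2.8,0,11.5]])))[0,1].round(1))
    for x in(290,345):print(x,[(y,int(g[y,x-3:x+3,0].mean()),int(g[y,x-3:x+3,2].mean())) for y in range(96,138)])
E
python3 - <<'E'
from edges import *
p,R,c,im=st(5,"pics/w11.png");e2(c,im,p,R)
p1,R1=wp(126.6,-1.2,np.radians(5));print((p1-p).round(2),Ro.from_matrix(R1@R.T).as_rotvec().round(4))
E
```

```text
clk 16.6 pos [572.2 -53.2 107.4] Fhead [-14.7   1.9   1.9] sd [0.4 0.5 0.4] T [0.8  2.36 0.24] grip 0.731 56.3
U [126.1  -0.3  -1.5] Lo [ 7.8 -0.3 18.1] tilt deg 9.4 yaw -0.01 q [-0.05  0.3   2.15 -0.25  0.3  -1.16]
pred lip/ledge [128.7 152.5] label(-2.8) 107.6
290 [(96, 49, 48), (97, 50, 49), (98, 51, 50), (99, 51, 49), (100, 51, 49), (101, 52, 50), (102, 52, 50), (103, 51, 49), (104, 53, 51), (105, 53, 51), (106, 53, 51), (107, 52, 51), (108, 156, 69), (109, 165, 72), (110, 165, 72), (111, 167, 73), (112, 167, 74), (113, 167, 73), (114, 166, 74), (115, 157, 71), (116, 144, 66), (117, 133, 63), (118, 135, 63), (119, 143, 66), (120, 144, 67), (121, 144, 67), (122, 145, 67), (123, 144, 67), (124, 143, 67), (125, 144, 68), (126, 143, 68), (127, 143, 68), (128, 144, 68), (129, 144, 69), (130, 142, 68), (131, 142, 101), (132, 151, 150), (133, 196, 200), (134, 224, 228), (135, 219, 224), (136, 209, 214), (137, 207, 212)]
345 [(96, 51, 48), (97, 52, 48), (98, 51, 49), (99, 52, 49), (100, 52, 48), (101, 52, 49), (102, 52, 49), (103, 52, 49), (104, 52, 49), (105, 53, 50), (106, 54, 50), (107, 52, 48), (108, 155, 67), (109, 164, 70), (110, 164, 70), (111, 166, 72), (112, 168, 72), (113, 168, 72), (114, 167, 72), (115, 155, 68), (116, 142, 65), (117, 124, 58), (118, 124, 58), (119, 129, 60), (120, 133, 61), (121, 144, 64), (122, 145, 65), (123, 146, 66), (124, 145, 65), (125, 146, 66), (126, 146, 66), (127, 145, 66), (128, 145, 66), (129, 144, 66), (130, 143, 66), (131, 142, 99), (132, 148, 146), (133, 180, 184), (134, 201, 205), (135, 201, 205), (136, 201, 205), (137, 201, 205)]
[ 2.76 -0.36 -3.35] [-0.016  -0.075   0.0007]
```

>>> {"op": "servo_tool", "data": {
  "deltas": [
    {"x": 0.9, "y": -0.2, "z": 0.6, "rx": 0, "ry": 0, "rz": 0, "gripper": -1},
    {"x": 1.7, "y": -0.2, "z": -0.6, "rx": -0.005, "ry": -0.025, "rz": 0, "gripper": -1},
    {"x": 2.6, "y": -0.3, "z": -1.8, "rx": -0.011, "ry": -0.05, "rz": 0, "gripper": -1},
    {"x": 3.5, "y": -0.4, "z": -2.9, "rx": -0.016, "ry": -0.075, "rz": 0, "gripper": -1},
    {"x": 3.5, "y": -0.4, "z": -2.9, "rx": -0.016, "ry": -0.075, "rz": 0, "gripper": -1},
    {"x": 3.5, "y": -0.4, "z": -2.9, "rx": -0.016, "ry": -0.075, "rz": 0, "gripper": -1}
  ]
}}

```text
clock: 17.2
eef_pos: [575.6, -54.0, 104.2]
tcp_rot: [-3.14, 0.491, 2.91]
contact_force: [-11.9, 4.2, -7.8]
opening: 0.728
grasp_force: 56.4
```

```bash
python3 - <<'E'
from edges import *
p,R,c,im=st(5,"pics/w12.png");e2(c,im,p,R)
for z,t in((-1.3,2.5),(-1.3,0)):
    p1,R1=wp(127.2,z,np.radians(t));print((p1-p).round(2),Ro.from_matrix(R1@R.T).as_rotvec().round(4))
E
```

```text
clk 17.45 pos [575.7 -54.  104.3] Fhead [-15.9   1.7   0.7] sd [0.1 0.5 0.3] T [0.8  2.57 0.22] grip 0.727 56.4
U [127.3  -0.3  -1.4] Lo [ 7.8 -0.2  9. ] tilt deg 4.98 yaw 0.02 q [-0.04  0.3   2.2  -0.51  0.19 -0.9 ]
pred lip/ledge [127.5 150.8] label(-2.8) 104.7
290 [(96, 61, 57), (97, 60, 57), (98, 60, 57), (99, 61, 57), (100, 60, 58), (101, 60, 57), (102, 61, 58), (103, 62, 59), (104, 67, 66), (105, 96, 71), (106, 201, 85), (107, 213, 87), (108, 213, 87), (109, 222, 92), (110, 230, 97), (111, 238, 101), (112, 244, 106), (113, 240, 103), (114, 202, 84), (115, 158, 70), (116, 152, 69), (117, 150, 68), (118, 149, 68), (119, 149, 68), (120, 149, 68), (121, 149, 69), (122, 149, 69), (123, 149, 69), (124, 149, 69), (125, 148, 70), (126, 148, 70), (127, 148, 70), (128, 145, 69), (129, 143, 69), (130, 141, 69), (131, 138, 98), (132, 152, 150), (133, 188, 192), (134, 207, 211), (135, 208, 211), (136, 207, 211), (137, 208, 211)]
345 [(96, 52, 48), (97, 52, 48), (98, 52, 48), (99, 53, 49), (100, 52, 49), (101, 52, 49), (102, 52, 49), (103, 53, 49), (104, 53, 50), (105, 97, 56), (106, 157, 68), (107, 163, 69), (108, 163, 69), (109, 163, 71), (110, 166, 71), (111, 167, 71), (112, 167, 71), (113, 157, 68), (114, 136, 62), (115, 126, 59), (116, 126, 59), (117, 132, 61), (118, 140, 63), (119, 148, 66), (120, 149, 67), (121, 149, 67), (122, 149, 67), (123, 149, 67), (124, 149, 67), (125, 150, 68), (126, 150, 68), (127, 150, 68), (128, 145, 67), (129, 143, 66), (130, 140, 66), (131, 139, 98), (132, 148, 147), (133, 181, 185), (134, 202, 204), (135, 202, 205), (136, 202, 204), (137, 202, 204)]
[ 1.42 -0.07 -2.02] [-0.0091 -0.0423  0.001 ]
[ 3.04 -0.45 -4.05] [-0.0192 -0.0848  0.001 ]
```

>>> {"op": "servo_tool", "data": {
  "deltas": [
    {"x": 0.7, "y": 0, "z": -1, "rx": -0.004, "ry": -0.02, "rz": 0, "gripper": -1},
    {"x": 1.4, "y": -0.1, "z": -2, "rx": -0.009, "ry": -0.042, "rz": 0, "gripper": -1},
    {"x": 1.4, "y": -0.1, "z": -2, "rx": -0.009, "ry": -0.042, "rz": 0, "gripper": -1},
    {"x": 1.4, "y": -0.1, "z": -2, "rx": -0.009, "ry": -0.042, "rz": 0, "gripper": -1}
  ]
}}

```text
clock: 17.85
eef_pos: [577.4, -54.3, 102.4]
tcp_rot: [-3.141, 0.535, 2.909]
contact_force: [-13.1, 3.3, -7.1]
opening: 0.725
grasp_force: 56.4
```

```bash
python3 - <<'E'
from edges import *
p,R,c,im=st(5,"pics/w13.png")
for x,z,t in((127.2,-1.3,0.3),(120.3,-1.3,.3)):
    p1,R1=wp(x,z,np.radians(t));print((p1-p).round(2),Ro.from_matrix(R1@R.T).as_rotvec().round(4))
E
```

```text
clk 18.1 pos [577.5 -54.3 102.4] Fhead [-15.7   0.3   0.2] sd [0.5 0.5 0.7] T [0.62 2.66 0.05] grip 0.728 56.3
U [127.7  -0.2  -1.3] Lo [ 7.8 -0.1  3.8] tilt deg 2.42 yaw 0.06 q [-0.04  0.31  2.22 -0.86  0.13 -0.54]
[ 1.   -0.08 -1.99] [-0.0087 -0.0361  0.0011]
[-4.63  1.25 -5.76] [-0.0087 -0.0361  0.0011]
```

>>> {"op": "servo_tool", "data": {
  "deltas": [
    {"x": 0.3, "y": 0, "z": -0.7, "rx": -0.003, "ry": -0.012, "rz": 0, "gripper": -1},
    {"x": 0.6, "y": -0.1, "z": -1.4, "rx": -0.006, "ry": -0.024, "rz": 0, "gripper": -1},
    {"x": 0.8, "y": -0.1, "z": -1.9, "rx": -0.008, "ry": -0.033, "rz": 0.001, "gripper": -1},
    {"x": 0.8, "y": -0.1, "z": -1.9, "rx": -0.008, "ry": -0.033, "rz": 0.001, "gripper": -1}
  ]
}}

```text
clock: 18.5
eef_pos: [578.8, -54.3, 101.9]
tcp_rot: [3.138, 0.567, 2.905]
contact_force: [-13.1, -0.1, -9.6]
opening: 0.726
grasp_force: 56.2
```

```bash
python3 - <<'E'
from edges import *
p,R,c,im=st(5,"pics/w14.png");e2(c,im,p,R)
E
```

```text
clk 18.75 pos [578.9 -54.5 102. ] Fhead [-15.8  -2.4  -1.6] sd [0.4 0.3 0.3] T [ 0.31  2.91 -0.33] grip 0.73 56.2
U [ 1.284e+02 -1.000e-01 -5.000e-01] Lo [8.4 0.  0.7] tilt deg 0.6 yaw 0.04 q [-0.04  0.31  2.24 -1.29  0.11 -0.11]
pred lip/ledge [128.4 150.5] label(-2.8) 103.9
290 [(96, 54, 49), (97, 54, 50), (98, 53, 49), (99, 53, 49), (100, 53, 50), (101, 54, 50), (102, 54, 50), (103, 55, 50), (104, 56, 51), (105, 99, 57), (106, 155, 68), (107, 168, 72), (108, 177, 75), (109, 198, 84), (110, 225, 94), (111, 237, 102), (112, 244, 106), (113, 242, 104), (114, 207, 86), (115, 158, 70), (116, 160, 70), (117, 163, 72), (118, 163, 72), (119, 164, 73), (120, 165, 73), (121, 167, 74), (122, 167, 73), (123, 165, 73), (124, 163, 73), (125, 164, 74), (126, 167, 75), (127, 168, 75), (128, 168, 75), (129, 228, 97), (130, 218, 93), (131, 150, 100), (132, 145, 145), (133, 184, 187), (134, 206, 210), (135, 208, 212), (136, 208, 212), (137, 208, 211)]
345 [(96, 53, 49), (97, 54, 50), (98, 53, 49), (99, 53, 49), (100, 53, 50), (101, 53, 49), (102, 54, 50), (103, 54, 50), (104, 55, 51), (105, 99, 57), (106, 155, 68), (107, 161, 70), (108, 161, 70), (109, 163, 70), (110, 164, 71), (111, 166, 71), (112, 167, 72), (113, 158, 69), (114, 136, 62), (115, 132, 61), (116, 135, 62), (117, 139, 63), (118, 149, 66), (119, 155, 68), (120, 155, 69), (121, 155, 69), (122, 156, 70), (123, 156, 70), (124, 156, 70), (125, 158, 71), (126, 158, 70), (127, 158, 71), (128, 158, 71), (129, 146, 67), (130, 142, 66), (131, 136, 96), (132, 139, 136), (133, 170, 174), (134, 199, 203), (135, 203, 207), (136, 203, 207), (137, 203, 206)]
```

Joint 4 is close to its limit (-1.29 of -1.3). I'll tip the tool back a little and let the board pivot in a softer grip, pressing it flat with the TCP height.

>>> {"op": "servo_tool", "data": {
  "deltas": [
    {"x": 0, "y": 0, "z": 0, "rx": 0.003, "ry": 0.014, "rz": 0, "gripper": -1},
    {"x": -0.1, "y": 0, "z": -0.6, "rx": 0.007, "ry": 0.029, "rz": 0, "gripper": -1},
    {"x": -0.1, "y": 0, "z": -1.6, "rx": 0.007, "ry": 0.029, "rz": 0, "gripper": -1},
    {"x": -0.1, "y": 0, "z": -1.6, "rx": 0.007, "ry": 0.029, "rz": 0, "gripper": -1}
  ],
  "newtons": 40
}}

```text
clock: 19.15
eef_pos: [578.8, -54.6, 101.1]
tcp_rot: [3.141, 0.538, 2.909]
contact_force: [-19.4, 3.8, 0.9]
opening: 0.728
grasp_force: 57.3
```

```bash
python3 - <<'E'
from edges import *
p,R,c,im=st(5,"pics/w15.png")
g=im.max(2).astype(int)
for x in(245,300,345,400):print(x,[int(v) for v in g[126:142,x]])
for y in(140,):print([int(v) for v in g[y,228:246]],[int(v) for v in g[y,400:416]])
E
```

```text
clk 19.4 pos [578.8 -54.6 101.1] Fhead [-15.5  -0.4  10.4] sd [0.3 0.3 0.2] T [ 0.43  2.51 -0.16] grip 0.727 57.3
U [128.1  -0.2  -3. ] Lo [ 8.2 -0.1  1.8] tilt deg 2.28 yaw 0.03 q [-0.04  0.31  2.22 -0.9   0.13 -0.51]
245 [165, 164, 175, 194, 146, 141, 177, 237, 244, 245, 245, 244, 245, 245, 245, 244]
300 [158, 153, 181, 229, 197, 146, 175, 203, 209, 210, 209, 210, 210, 210, 210, 210]
345 [155, 156, 150, 143, 141, 137, 150, 182, 206, 209, 209, 209, 208, 208, 209, 208]
400 [143, 142, 138, 147, 105, 130, 179, 208, 214, 215, 214, 214, 214, 214, 214, 214]
[52, 47, 45, 44, 47, 57, 55, 62, 69, 89, 126, 233, 247, 245, 245, 245, 245, 245] [214, 211, 210, 210, 210, 210, 208, 150, 74, 53, 50, 48, 48, 48, 55, 59]
```

>>> {"op": "servo_tool", "data": {
  "deltas": [
    {"x": -1.6, "y": 0.4, "z": -1.1, "rx": 0, "ry": 0, "rz": 0, "gripper": -1},
    {"x": -3.3, "y": 0.8, "z": -2.2, "rx": 0, "ry": 0, "rz": 0, "gripper": -1},
    {"x": -3.3, "y": 0.8, "z": -2.2, "rx": 0, "ry": 0, "rz": 0, "gripper": -1},
    {"x": -3.3, "y": 0.8, "z": -2.2, "rx": 0, "ry": 0, "rz": 0, "gripper": -1}
  ],
  "newtons": 40
}}

```text
clock: 19.8
eef_pos: [576.0, -53.9, 99.2]
tcp_rot: [3.141, 0.539, 2.909]
contact_force: [-18.5, 2.2, 1.4]
opening: 0.728
grasp_force: 57.2
```

```bash
python3 - <<'E'
from edges import *
p,R,c,im=st(5,"pics/w16.png");e2(c,im,p,R)
E
```

```text
clk 20.05 pos [576.  -53.9  99.2] Fhead [-13.9  -1.9   9.7] sd [0.6 0.4 0.5] T [ 0.26  2.33 -0.23] grip 0.729 57.2
U [ 1.246e+02 -1.000e-01 -2.900e+00] Lo [ 4.7 -0.   1.7] tilt deg 2.23 yaw 0.03 q [-0.04  0.31  2.23 -0.96  0.12 -0.44]
pred lip/ledge [137.9 159.7] label(-2.8) 114.0
290 [(96, 51, 48), (97, 51, 48), (98, 52, 49), (99, 53, 50), (100, 53, 50), (101, 53, 50), (102, 53, 50), (103, 52, 49), (104, 53, 50), (105, 54, 51), (106, 55, 52), (107, 53, 50), (108, 54, 50), (109, 54, 51), (110, 54, 51), (111, 54, 51), (112, 54, 52), (113, 55, 52), (114, 56, 52), (115, 77, 55), (116, 161, 70), (117, 171, 73), (118, 171, 73), (119, 173, 75), (120, 175, 76), (121, 177, 76), (122, 178, 77), (123, 205, 88), (124, 182, 79), (125, 157, 70), (126, 161, 72), (127, 164, 73), (128, 166, 73), (129, 165, 73), (130, 166, 74), (131, 167, 74), (132, 167, 74), (133, 166, 75), (134, 166, 74), (135, 170, 76), (136, 170, 76), (137, 170, 76)]
345 [(96, 52, 48), (97, 52, 48), (98, 51, 48), (99, 52, 48), (100, 52, 49), (101, 52, 48), (102, 52, 49), (103, 53, 49), (104, 53, 50), (105, 53, 50), (106, 54, 50), (107, 54, 50), (108, 54, 50), (109, 53, 50), (110, 54, 50), (111, 54, 51), (112, 54, 51), (113, 54, 51), (114, 55, 51), (115, 101, 58), (116, 158, 70), (117, 165, 71), (118, 164, 71), (119, 166, 72), (120, 168, 72), (121, 170, 72), (122, 172, 74), (123, 161, 70), (124, 139, 63), (125, 135, 61), (126, 138, 63), (127, 145, 65), (128, 153, 68), (129, 157, 69), (130, 158, 69), (131, 159, 70), (132, 159, 70), (133, 159, 70), (134, 159, 70), (135, 160, 71), (136, 160, 71), (137, 161, 71)]
```

>>> {"op": "servo_tool", "data": {
  "deltas": [
    {"x": -1.3, "y": 0.3, "z": -0.7, "rx": 0, "ry": 0, "rz": 0, "gripper": -1},
    {"x": -2.6, "y": 0.6, "z": -1.3, "rx": 0, "ry": 0, "rz": 0, "gripper": -1},
    {"x": -2.6, "y": 0.6, "z": -1.3, "rx": 0, "ry": 0, "rz": 0, "gripper": -1},
    {"x": -2.6, "y": 0.6, "z": -1.3, "rx": 0, "ry": 0, "rz": 0, "gripper": -1}
  ],
  "newtons": 40
}}

```text
clock: 20.45
eef_pos: [574.0, -53.4, 98.1]
tcp_rot: [3.141, 0.539, 2.909]
contact_force: [-11.9, -0.0, -3.6]
opening: 0.726
grasp_force: 56.6
```

```bash
python3 - <<'E'
from edges import *
p,R,c,im=st(5,"pics/w17.png")
E
```

```text
clk 20.7 pos [574.1 -53.4  98.1] Fhead [-12.4  -2.5   3.8] sd [0.5 0.4 0.3] T [ 0.09  2.01 -0.27] grip 0.722 56.6
U [ 1.223e+02 -1.000e-01 -2.700e+00] Lo [ 2.4 -0.   1.8] tilt deg 2.19 yaw 0.04 q [-0.04  0.31  2.23 -1.01  0.12 -0.4 ]
```

>>> {"op": "servo_tool", "data": {
  "deltas": [
    {"x": -0.9, "y": 0.1, "z": -0.5, "rx": 0, "ry": 0, "rz": 0, "gripper": -1},
    {"x": -1.7, "y": 0.1, "z": -1.1, "rx": 0, "ry": 0, "rz": 0, "gripper": -1},
    {"x": -1.7, "y": 0.1, "z": -1.1, "rx": 0, "ry": 0, "rz": 0, "gripper": -1},
    {"x": -1.7, "y": 0.1, "z": -1.1, "rx": 0, "ry": 0, "rz": 0, "gripper": -1}
  ],
  "newtons": 40
}}

```text
clock: 21.1
eef_pos: [573.2, -53.2, 97.6]
tcp_rot: [3.14, 0.541, 2.909]
contact_force: [-9.7, 0.3, -2.3]
opening: 0.725
grasp_force: 56.7
```

```bash
python3 - <<'E'
from edges import *
p,R,c,im=st(5,"pics/w18.png")
E
```

```text
clk 21.35 pos [573.2 -53.2  97.6] Fhead [-10.2  -2.2   3.6] sd [0.2 0.5 0.6] T [ 0.    1.66 -0.27] grip 0.725 56.7
U [ 1.213e+02 -1.000e-01 -2.600e+00] Lo [ 1.4 -0.   1.8] tilt deg 2.1 yaw 0.04 q [-0.04  0.31  2.24 -1.04  0.11 -0.36]
```

>>> {"op": "servo_tool", "data": {
  "deltas": [
    {"x": -0.9, "y": 0.1, "z": -0.5, "rx": 0, "ry": 0, "rz": 0, "gripper": -1},
    {"x": -1.7, "y": 0.2, "z": -1.1, "rx": 0, "ry": 0, "rz": 0, "gripper": -1},
    {"x": -1.7, "y": 0.2, "z": -1.1, "rx": 0, "ry": 0, "rz": 0, "gripper": -1},
    {"x": -1.7, "y": 0.2, "z": -1.1, "rx": 0, "ry": 0, "rz": 0, "gripper": -1}
  ],
  "newtons": 40
}}

```text
clock: 21.75
eef_pos: [573.1, -53.1, 97.6]
tcp_rot: [3.139, 0.543, 2.909]
contact_force: [-6.0, -2.1, -0.8]
opening: 0.729
grasp_force: 56.5
```

```bash
python3 - <<'E'
from edges import *
p,R,c,im=st(5,"pics/w19.png")
E
```

```text
clk 22.0 pos [573.1 -53.1  97.6] Fhead [-4.9 -3.5  2.3] sd [0.1 0.5 0.4] T [-0.37  0.94 -0.38] grip 0.727 56.5
U [ 1.212e+02 -1.000e-01 -2.400e+00] Lo [1.3 0.  1.7] tilt deg 1.96 yaw 0.05 q [-0.04  0.31  2.24 -1.08  0.11 -0.33]
```

>>> {"op": "servo_tool", "data": {
  "deltas": [
    {"x": -0.9, "y": -0.3, "z": -0.4, "rx": 0, "ry": 0, "rz": 0, "gripper": -1},
    {"x": -1.9, "y": -0.6, "z": -0.8, "rx": 0, "ry": 0, "rz": 0, "gripper": -1},
    {"x": -1.9, "y": -0.6, "z": -0.8, "rx": 0, "ry": 0, "rz": 0, "gripper": -1},
    {"x": -1.9, "y": -0.6, "z": -0.8, "rx": 0, "ry": 0, "rz": 0, "gripper": -1}
  ],
  "newtons": 40
}}

```text
clock: 22.4
eef_pos: [573.0, -53.1, 97.8]
tcp_rot: [3.137, 0.546, 2.909]
contact_force: [2.2, -3.2, -3.8]
opening: 0.726
grasp_force: 56.0
```

```bash
python3 - <<'E'
from edges import *
p,R,c,im=st(6,"pics/w20.png")
cv2.imwrite("pics/w20c.png",cv2.resize(im[80:330,190:460],(800,600)[::1],interpolation=cv2.INTER_CUBIC))
E
```

```text
clk 22.7 pos [573.  -53.1  97.7] Fhead [ 1.3 -2.6 -5.5] sd [1.  0.6 0.6] T [-0.53 -0.03 -0.27] grip 0.724 55.8
U [ 1.212e+02 -1.000e-01 -2.100e+00] Lo [ 1.2 -0.   1.7] tilt deg 1.81 yaw 0.03 q [-0.04  0.31  2.24 -1.1   0.11 -0.3 ]
```

>>> {"op": "servo_tool", "data": {
  "deltas": [
    {"x": 0.3, "y": -0.7, "z": -0.3, "rx": 0, "ry": 0, "rz": 0, "gripper": -1},
    {"x": 0.3, "y": -0.7, "z": -0.3, "rx": 0, "ry": 0, "rz": 0, "gripper": -1},
    {"x": 0.3, "y": -0.7, "z": -0.3, "rx": 0, "ry": 0, "rz": 0, "gripper": -1}
  ],
  "newtons": 40
}}

```text
clock: 23.0
eef_pos: [573.1, -53.2, 97.6]
tcp_rot: [3.137, 0.546, 2.91]
contact_force: [-2.2, 1.5, 4.5]
opening: 0.728
grasp_force: 56.8
```

```bash
python3 - <<'E'
from edges import *
p,R,c,im=st(6,"pics/w21.png")
cv2.imwrite("pics/w21c.png",cv2.resize(im[80:330,190:460],(648,600),interpolation=cv2.INTER_CUBIC))
E
```

```text
clk 23.3 pos [573.1 -53.3  97.6] Fhead [0.6 1.8 7. ] sd [0.2 0.4 0.5] T [0.08 0.01 0.15] grip 0.728 57.0
U [121.2  -0.2  -2.3] Lo [ 1.2 -0.2  1.5] tilt deg 1.8 yaw 0.01 q [-0.04  0.31  2.24 -1.11  0.11 -0.3 ]
```

>>> {"op": "servo_tool", "data": {
  "deltas": [
    {"x": -0.1, "y": 0.3, "z": 0.2, "rx": 0, "ry": 0, "rz": 0, "gripper": -1},
    {"x": -0.1, "y": 0.3, "z": 0.2, "rx": 0, "ry": 0, "rz": 0, "gripper": -1},
    {"x": -0.1, "y": 0.3, "z": 0.2, "rx": 0, "ry": 0, "rz": 0, "gripper": -1}
  ],
  "newtons": 40
}}

```text
clock: 23.6
eef_pos: [573.0, -53.2, 97.6]
tcp_rot: [3.137, 0.546, 2.909]
contact_force: [0.4, 1.6, 2.7]
opening: 0.724
grasp_force: 56.6
```

```bash
python3 - <<'E'
from edges import *
p,R,c,im=st(6,"pics/w22.png")
t=cv2.imread("pics/w22.png");r.grab_frame("top")
a=cv2.resize(im[80:330,190:460],(540,500),interpolation=cv2.INTER_CUBIC)
cv2.imwrite("pics/w22c.png",a)
E
```

```text
clk 23.9 pos [573.  -53.2  97.6] Fhead [2.4 2.  2.5] sd [0.3 0.4 0.6] T [ 0.05 -0.3   0.15] grip 0.725 56.6
U [121.2  -0.2  -2.2] Lo [ 1.2 -0.2  1.6] tilt deg 1.82 yaw 0.03 q [-0.04  0.31  2.24 -1.1   0.11 -0.3 ]
```

View pics/w22c.png

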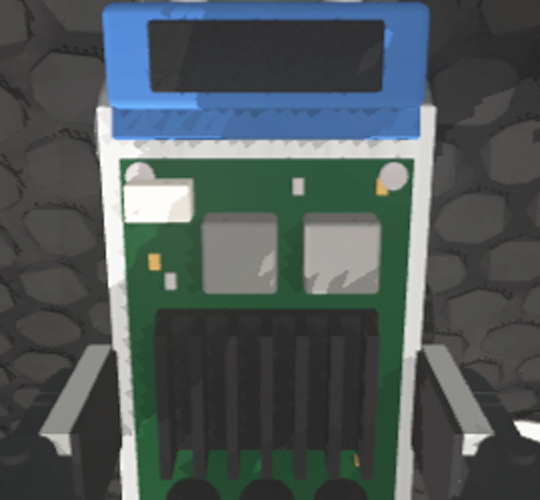

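>>> {"op": "servo_tool", "data": {
  "deltas": [
    {"x": 0.6, "y": 0.2, "z": 0.5, "rx": 0, "ry": 0, "rz": 0, "gripper": -1},
    {"x": 0.6, "y": 0.2, "z": 0.5, "rx": 0, "ry": 0, "rz": 0, "gripper": -1},
    {"x": 0.6, "y": 0.2, "z": 0.5, "rx": 0, "ry": 0, "rz": 0, "gripper": -1}
  ],
  "newtons": 40
}}

```text
clock: 24.25
eef_pos: [573.0, -53.2, 97.6]
tcp_rot: [3.138, 0.545, 2.909]
contact_force: [1.1, 1.2, 0.7]
opening: 0.728
grasp_force: 56.4
```

```bash
python3 - <<'E'
from edges import *
p,R,c,im=st(6,"pics/w23.png")
E
```

```text
clk 24.55 pos [573.  -53.3  97.6] Fhead [-0.2  1.4 -0.8] sd [0.7 0.4 0.6] T [0.16 0.02 0.18] grip 0.727 56.3
U [121.2  -0.2  -2.3] Lo [ 1.2 -0.2  1.7] tilt deg 1.88 yaw 0.03 q [-0.04  0.31  2.24 -1.09  0.11 -0.32]
```

All tool forces are near zero, so the spring alone holds the board. Releasing now.

>>> {"op": "servo_tool", "data": {
  "deltas": [
    {"x": 0, "y": 0, "z": 0, "rx": 0, "ry": 0, "rz": 0, "gripper": 0.55},
    {"x": 0, "y": 0, "z": 0, "rx": 0, "ry": 0, "rz": 0, "gripper": 0.7},
    {"x": 0, "y": 0, "z": 0, "rx": 0, "ry": 0, "rz": 0, "gripper": 0.9},
    {"x": 0, "y": 0, "z": 0, "rx": 0, "ry": 0, "rz": 0, "gripper": 1},
    {"x": 0, "y": 0, "z": 0, "rx": 0, "ry": 0, "rz": 0, "gripper": 1},
    {"x": 0, "y": 0, "z": 0, "rx": 0, "ry": 0, "rz": 0, "gripper": 1}
  ],
  "newtons": 20
}}

```text
clock: 25.15
eef_pos: [573.3, -53.3, 97.9]
tcp_rot: [3.138, 0.545, 2.909]
contact_force: [0.5, -0.7, -0.5]
opening: 0.999
grasp_force: 0.0
```

>>> {"op": "servo_tool", "data": {
  "deltas": [
    {"x": -3, "y": 0.7, "z": 5, "rx": 0, "ry": 0, "rz": 0, "gripper": 1},
    {"x": -11, "y": 2.5, "z": 17, "rx": 0, "ry": 0, "rz": 0, "gripper": 1},
    {"x": -26, "y": 6, "z": 42, "rx": 0, "ry": 0, "rz": 0, "gripper": 1},
    {"x": -42, "y": 10, "z": 68, "rx": 0.02, "ry": 0.08, "rz": 0, "gripper": 1},
    {"x": -55, "y": 13, "z": 90, "rx": 0.03, "ry": 0.12, "rz": 0, "gripper": 1},
    {"x": -55, "y": 13, "z": 90, "rx": 0.03, "ry": 0.12, "rz": 0, "gripper": 1},
    {"x": -55, "y": 13, "z": 90, "rx": 0.03, "ry": 0.12, "rz": 0, "gripper": 1}
  ]
}}

```text
clock: 25.85
eef_pos: [519.2, -40.5, 189.2]
tcp_rot: [3.136, 0.425, 2.908]
contact_force: [0.2, 1.1, -0.8]
opening: 0.998
grasp_force: 0.0
```

```bash
python3 - <<'E'
from edges import *
p,R,c,im=st(4,"pics/w24.png")
hsv=cv2.cvtColor(im,cv2.COLOR_BGR2HSV)
print([(d["box"],round(d["conf"],2)) for d in r.recognise("board_centre","wrist")])
# predicted seated board outline, visible between lips, plate top z=5
X=np.array([[5.5,-32,5],[5.5,32,5],[114.5,-32,5],[114.5,32,5],[5.5,-28,11.5],[5.5,28,11.5],[114.5,-28,11.5],[114.5,28,11.5]])
P=proj(c,world(q2,X));print(P.round(1).tolist())
g=im.astype(int)
for xx in(305,340):
    print(xx,[(y,*[int(v) for v in g[y,xx-2:xx+3].mean(0)]) for y in range(int(P[4,1])-14,int(P[4,1])+10)])
    print(xx,[(y,*[int(v) for v in g[y,xx-2:xx+3].mean(0)]) for y in range(int(P[6,1])-12,int(P[6,1])+14)])
for yy in(int(P[0,1])+15,int(P[2,1])-10):
    print(yy,[int(v) for v in g[yy].max(1)[int(P[0,0])-12:int(P[0,0])+22]],[int(v) for v in g[yy].max(1)[int(P[1,0])-22:int(P[1,0])+12]])
E
```

```text
clk 26.05 pos [517.8 -40.6 186.7] Fhead [-0.3 -0.1  0.2] sd [0.5 0.2 0.7] T [0.07 0.19 0.02] grip 1.001 0.0
U [122.6  -0.6  95.8] Lo [  4.1  -0.5 114.7] tilt deg 9.02 yaw 0.05 q [-0.03  0.07  2.2  -0.17  0.47 -1.23]
[([445.8, 41.2, 93.3, 102.7], 0.96), ([278.6, 135.2, 91.9, 166.8], 0.58)]
[[276.9, 143.5], [368.4, 143.4], [279.8, 292.0], [365.8, 291.8], [281.6, 143.3], [363.8, 143.2], [284.2, 295.6], [361.5, 295.4]]
305 [(129, 52, 52, 51), (130, 56, 55, 55), (131, 115, 86, 66), (132, 189, 122, 77), (133, 208, 135, 85), (134, 225, 147, 92), (135, 230, 153, 94), (136, 150, 99, 63), (137, 138, 93, 59), (138, 139, 94, 60), (139, 139, 93, 59), (140, 140, 94, 60), (141, 138, 93, 59), (142, 142, 95, 61), (143, 160, 107, 67), (144, 168, 111, 70), (145, 168, 153, 143), (146, 183, 184, 183), (147, 192, 195, 195), (148, 198, 201, 202), (149, 199, 202, 202), (150, 199, 202, 202), (151, 95, 111, 90), (152, 62, 87, 49)]
305 [(283, 132, 191, 123), (284, 112, 183, 96), (285, 101, 177, 84), (286, 97, 171, 80), (287, 139, 199, 125), (288, 157, 167, 157), (289, 158, 161, 161), (290, 158, 161, 161), (291
[... 1346 characters left out ...]
 (306, 121, 85, 60), (307, 145, 99, 67), (308, 154, 104, 69)]
158 [62, 62, 101, 125, 128, 128, 130, 133, 134, 135, 135, 137, 137, 174, 227, 237, 237, 236, 223, 152, 146, 234, 249, 249, 249, 249, 249, 250, 250, 250, 250, 250, 249, 249] [86, 85, 86, 85, 84, 86, 78, 167, 201, 190, 177, 175, 175, 146, 109, 88, 85, 175, 204, 200, 199, 200, 144, 90, 89, 89, 89, 89, 89, 88, 87, 87, 85, 63]
282 [55, 58, 61, 59, 58, 57, 58, 60, 64, 66, 67, 67, 67, 66, 67, 68, 175, 226, 232, 232, 223, 168, 107, 128, 183, 208, 208, 191, 179, 150, 102, 170, 195, 198] [182, 171, 196, 197, 189, 132, 98, 176, 208, 209, 187, 191, 185, 123, 79, 165, 196, 194, 193, 200, 141, 74, 74, 74, 75, 73, 73, 73, 72, 68, 61, 57, 57, 56]
```

Both lips cover the board ends equally, with 5 px of bare plate showing at each. The outline matches the seated prediction, and the gripper is clear.

```bash
python3 -c "
from rig import r
print(r.sign_off())"
```

```text
the job is handed in; nothing more can be done
None
```

The larger power board is in the holder, components outwards, central across the jaws, and both ends are under their lips. I let go only once the forces on the tool had dropped to about zero, and handed the job in at about 26 s.

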